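Get the middle carton out of the stack and push it home on the label stand

ROBOT

A 6-joint arm with a two-finger parallel gripper is mounted at the origin on the work surface; the furniture and walls round the work are solid. World frame = base frame: x ahead of the robot, y to its left, z up, the work surface at z = 0. Lengths are in m, angles in rad, forces in N, time in s.
With the tool pointing down it reaches from about 0.225 to 0.875 m from the base axis. Payload 3.4 kg.
Tool frame: the origin (TCP) lies at the very end of the fingers, on their centre line; the grasp point (between the pads) lies 19 mm behind it; z points along the fingers, y is the direction in which the jaws open and shut (so a half turn about z gives the same grasp; the last joint's range is limited). The gripper opens to 85 mm and grips with 20 to 120 N. Pads are 22 mm wide; open, the fingers measure 114 mm over their backs; the gripper's body (76 mm by 85 mm) begins 54 mm behind the grasp point. The pads swing forward as they close: fully open they stand 13 mm farther back than shut.
Start: joints at [-1.394, 0.276, 1.505, -0, 1.361, -0.121], TCP at [0.169, -0.55, 0.231] pointing down, gripper open.
Joint ranges: [-2.89, 2.89], [-0.75, 2.08], [0.22, 2.7], [-1.18, 4.32], [0.11, 2.71], [-2.7, 2.7]. Speed limits (rad/s): [2.57, 2.57, 3.14, 3.14, 3.14, 3.14].

INTERFACE

Orientations are given as a unit quaternion [w, x, y, z].
In Python, from rig import r gives the robot as it stands.
- The arm moves only by the tool move_arm, never from a script. Its argument "increments" is one flat list of numbers, 7 for each row, row after row: the opening, from 0 (shut) to 1 (fully open), then the shift along the tool's x, y, z in m, then the turn, a rotation vector about the tool's x, y, z in degrees. In form: [jaw, tx, ty, tz, rx, ry, rz, jaw, tx, ty, tz, rx, ry, rz, ...]. A call has 1 to 20 rows; each row is the pose to reach, as a shift and turn from the pose commanded when the call began, along the tool's axes at that moment; what a row does not reach only later rows make up. A row lasts 1/12 s, in which the tool goes at most 41.7 mm and 7.16 degrees, less where a joint would pass 70% of its speed; a pose out of reach is approached as far as the arm can. A call with a gripper value outside its range is refused whole. The fingers move at their own pace and stop on an object; "grip_force" is the grip in N (left out, the last holds). Time passes only in rows, so rows that repeat a pose let the fingers close. It gives the time, the measured TCP pose, the force and the opening at its end, in the units of the state.
- r.state(): the state, without advancing time (a new reading comes with each control period).
- r.get_image(name): name is "scene" or "top" or "wrist"; returns a dict with "color" (420x560x3 uint8, red, green, blue), "fx", "fy", "cx", "cy" (pixels), "dist" ([k1, k2, p1, p2, k3] as OpenCV has them; the pictures are not rectified), "extrinsics" (4x4, takes a point from camera to world coordinates). Camera axes: x right, y down, z forward; pixel columns grow to the right and rows downward; lengths in m; the calibration is good to about 2 mm. A picture is of the moment at which its call begins. There is no depth.
- r.finish_job(): hands the job in, once; it reports no verdict.
The state is a dict: "clock": time; "joints": joint angles; "qd": joint speeds; "effort": joint torques, N m; "tool_pos": TCP position; "ee_rot": TCP orientation; "wrist_force": force on the tool from outside, world axes, zero at the start; "torque": the same for the moment, N m; "opening": finger opening in m.
Only numpy, scipy, OpenCV 4.12 (cv2) and the standard library are available. Lean on these libraries where they do the work, as an engineer would, in place of code of your own. Each camera call takes 0.05 s, during which the arm holds its last target.

TASK

The middle carton of the stack goes to the label stand beside it, but its bottom is not taped yet, so it must be slid, never lifted, squeezed or tipped. Set the top carton aside on the bench with its tag still lying on it, push the middle carton gently and straight off the bottom one along the stand until it has pressed the orange sprung plate fully home in the blue stop, then put the top carton, tag and all, back squarely on the middle of the bottom carton, which stays where it is. Leave the glue stick, the mouse and the stapler alone.

Things in the scene. Friction and masses are not known exactly. Their poses are not given: they have to be found in the camera images.
- bottom_carton: brown small carton at the bottom of the stack, 66 x 160 x 90 mm (x, y, z), 0.9 kg, standing loose on the bench 8 to 25 mm short of the stand's entry edge; origin in the centre of its underside, z up; its y axis runs along its long side and points (within 4 degrees) along the stand's y; its top is at z = 90 mm
- middle_carton: pale grey-brown small carton in the middle of the stack, 61 x 120 x 55 mm (x, y, z), 0.3 to 0.5 kg, lying loose on the bottom carton; origin in the centre of its underside; long side along y; must not be lifted, so it is pushed at its rear (-y) end face
- top_carton: small flat brown carton on top of the stack, 55 x 105 x 35 mm (x, y, z), 0.15 kg; origin in the centre of its underside; long side along y, so it is gripped across its 55 mm x width
- tag: dark blue hang tag lying loose and flat on the top carton, 108 x 42 x 9 mm, 15 g; origin on its underside; its long axis x lies along the top carton's y; solid from x = -54 to +24 mm, the rest is a cord loop
- stand: fixed sheet-metal label stand, 116 x 220 mm (x, y), deck top at z = 87 mm (3 mm below the bottom carton's top), 7 mm high side lips 107 mm apart; origin in the centre of its footprint, z up. Cartons are pushed along its +y from the entry edge (y = -110 mm) to a blue stop standing across the deck, 70 mm wide, 50 mm high, with an orange sprung plate 10 mm proud of its face
- entry (a point): middle of the stand's entry edge, on the deck top; axes as the stand's. The blue stop is clamped at a setting that differs every time and is not reported: its face lies 145 to 190 mm past this point along +y and must be found by touch or sight; its face sits on stiff rubber mounts that give 4 mm per 10 N, 10 mm at most
- plate (a joint): how far the orange plate is pushed back along the stand's +y, in m: 0 = 10 mm proud, 0.010 = home, flush with the stop's face. Soft spring (0.8 N at home), weaker than the middle carton's friction on the deck (1.5 to 4 N to push it along), so a carton left there keeps the plate in; once home the force rises steeply
- glue_stick: white and orange glue stick standing upright, 28 mm across, 95 mm high, bystander; origin in the centre of its underside
- mouse: black computer mouse, 110 x 61 x 40 mm, bystander; origin in the centre of its underside, long axis x
- stapler: red and black desk stapler, 145 x 36 x 47 mm, bystander; origin in the centre of its underside, long axis x
Mind the look-alikes: they are no part of the job. Leave any purple look-alike of the middle_carton alone.

How it is judged:
On the way, in this order (a step that is already met when the one before it is completed fails the run):
1. the top carton stands on the bench, let go, with the tag on it (height (world z) of top_carton below 0.006 m and angle between top_carton's own z axis and vertical below 0.08 rad and contact force between the fingers and top_carton below 0.3 N and z of tag in the frame of top_carton between 0.03 and 0.04 m and x of tag in the frame of top_carton between -0.03 and 0.03 m and y of tag in the frame of top_carton between -0.06 and 0.06 m), for 0.2 s.
2. the middle carton has pushed the sprung plate home (value of joint plate above 0.008 m and contact force between middle_carton and stand above 1 N and x of middle_carton in the frame of stand between -0.02 and 0.02 m and z of middle_carton in the frame of stand between 0.083 and 0.091 m and angle between middle_carton's own z axis and vertical below 0.05 rad and angle between the y axis of middle_carton and the y axis of stand, either way round below 0.15 rad), for 0.2 s.
At the end, for the whole second after the job is handed in: Middle carton flat on the deck, within 20 mm and 0.15 rad of the centre line, alone keeping the plate in by over 6 mm; top carton flat on the bottom one, within 15 mm across, 30 mm along, 0.15 rad of square, tag lying on it; bottom carton upright, moved under 30 mm; all at rest (value of joint plate above 0.006 m and x of middle_carton in the frame of stand between -0.02 and 0.02 m and z of middle_carton in the frame of stand between 0.083 and 0.091 m and angle between each of middle_carton, top_carton, bottom_carton's own z axis and vertical below 0.05 rad and angle between the y axis of middle_carton and the y axis of stand, either way round below 0.15 rad and x of top_carton in the frame of bottom_carton between -0.015 and 0.015 m and y of top_carton in the frame of bottom_carton between -0.03 and 0.03 m and z of top_carton in the frame of bottom_carton between 0.086 and 0.094 m and angle between the y axis of top_carton and the y axis of bottom_carton, either way round below 0.15 rad and z of tag in the frame of top_carton between 0.03 and 0.04 m and x of tag in the frame of top_carton between -0.03 and 0.03 m and y of tag in the frame of top_carton between -0.06 and 0.06 m and distance of bottom_carton from where it was at the start of the episode below 0.03 m and linear speed of each of top_carton, middle_carton, tag below 0.02 m/s); the robot touches nothing.
It fails at once if the middle carton is lifted (more than 12 mm above where it lay) (height (world z) of middle_carton above 0.102 m).
It fails at once if the middle carton is tipped (angle between middle_carton's own z axis and vertical above 0.3 rad).
It fails at once if the middle carton is squeezed or shoved with more than 35 N (contact force between the fingers and middle_carton above 35 N).
It fails at once if the glue stick, the mouse or the stapler is disturbed (moved more than 30 mm or tipped) (distance of any of glue_stick, mouse, stapler from where it was at the start of the episode above 0.03 m or angle between any of glue_stick, mouse, stapler's own z axis and vertical above 0.3 rad).
It also fails if it takes over 72 s, if anything falls off the work surface, if the arm or the gripper's body presses on something with over 40 N, if the wrist force passes 120 N, or if a joint passes its speed limit or range.

## Working session

There is one attempt and no reset: what is moved stays moved. The work goes in short steps, Python scripts to look and compute and a tool call to move; the robot and the scene stay as the last step left them, time stands still between calls to the robot, and variables do not carry over. Pictures are saved under pics/ and viewed, and the job is handed in when it is done.

Besides the shell and the picture viewer there is one more tool, called after "Request:" by a JSON object that holds its "fn" and its "kwargs". move_arm: Moves the arm, as the interface text tells. Its arguments: {"type":"object","properties":{"increments":{"type":"array"},"grip_force":{"type":"number"}},"required":["increments"]}

```bash
mkdir -p pics; ls
python3 - <<'E'
from rig import r
import cv2,numpy as np
print(r.state())
for n in ["scene","top","wrist"]:
    d=r.get_image(n); cv2.imwrite(f"pics/{n}0.png",d["color"][:,:,::-1])
    print(n,d["fx"],d["fy"],d["cx"],d["cy"],d["dist"]); print(np.round(d["extrinsics"],4).tolist())
E
```

```text
pics
{'clock': 0.0, 'joints': array([-1.39401352e+00,  2.76616360e-01,  1.50611524e+00,  1.01111012e-05,
        1.36072215e+00, -1.20996479e-01]), 'qd': array([ 0.00199887, -0.00169943,  0.00035247, -0.00077666,  0.00012284,
        0.0011544 ]), 'effort': array([-4.75292381e-04, -4.16780198e+01, -2.45808595e+01, -1.64362832e-04,
        1.13443795e-02,  1.35947062e-06]), 'tool_pos': array([ 0.16861103, -0.54917357,  0.23043467]), 'ee_rot': array([-9.30321363e-04,  9.88936127e-01,  1.48339038e-01, -2.10109894e-05]), 'wrist_force': array([ 0.25030713, -0.63484461,  0.50420289]), 'torque': array([-0.00848735,  0.02787872, -0.04240502]), 'opening': 0.08515734783625653}
scene 536.0396429428754 536.0396429428754 282.8229424495273 203.89740226512225 [-0.20858006  0.          0.          0.          0.        ]
[[0.9956, -0.0865, 0.0361, 0.5076], [-0.0931, -0.8675, 0.4886, -0.522], [-0.0109, -0.4898, -0.8718, 1.0771], [0.0, 0.0, 0.0, 1.0]]
top 543.0515376417484 543.0515376417484 278.9011010837794 203.71961687846044 [-0.09407165  0.          0.          0.          0.        ]
[[-0.0244, -0.9915, 0.1279, 0.3454], [-0.9997, 0.0239, -0.0055, 0.0066], [0.0024, -0.128, -0.9918, 1.5011], [0.0, 0.0, 0.0, 1.0]]
wrist 327.34362860177504 327.34362860177504 284.67246954281023 209.60842925189698 [0.01289603 0.         0.         0.         0.        ]
[[0.2943, -0.9173, -0.2682, 0.2367], [-0.9557, -0.283, -0.0806, -0.5289], [-0.0019, 0.28, -0.96, 0.3732], [0.0, 0.0, 0.0, 1.0]]
```

View pics/scene0.png

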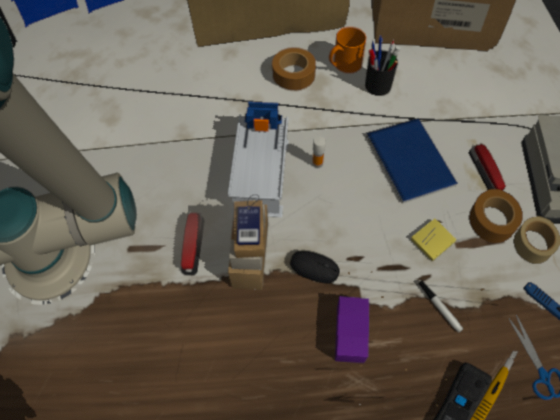

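View pics/top0.png

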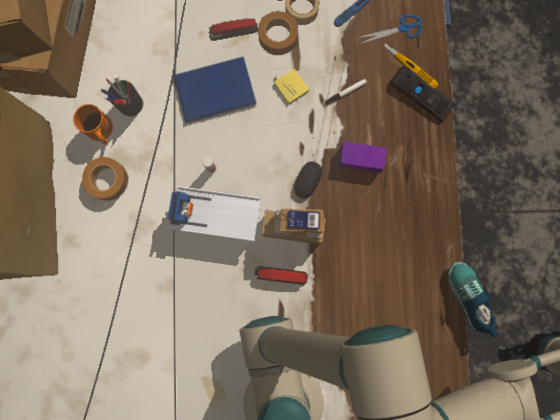

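View pics/wrist0.png

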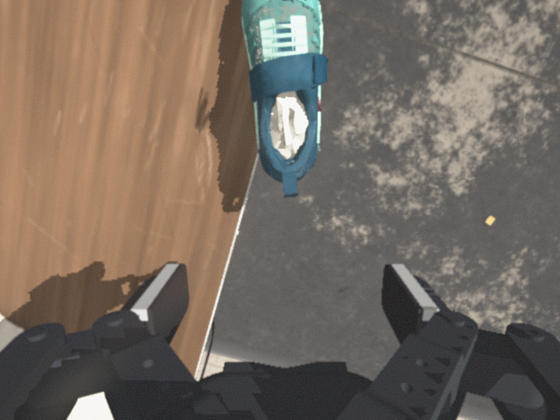

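The scene view shows the stack (248,240), the stand (258,170) with the blue stop (262,115), the stapler (191,243), the mouse (315,266), the glue stick (319,152), and a purple look-alike box (352,330). I'll enlarge the stack.

Run:
```python
import cv2
a=cv2.imread("pics/scene0.png")[90:300,180:340]; cv2.imwrite("pics/sc.png",cv2.resize(a,None,fx=2.85,fy=2.85,interpolation=cv2.INTER_CUBIC))
a=cv2.imread("pics/top0.png")[150:300,150:400]; cv2.imwrite("pics/tc.png",cv2.resize(a,None,fx=3.2,fy=3.2,interpolation=cv2.INTER_CUBIC))
```

```text
(no output)
```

View pics/sc.png

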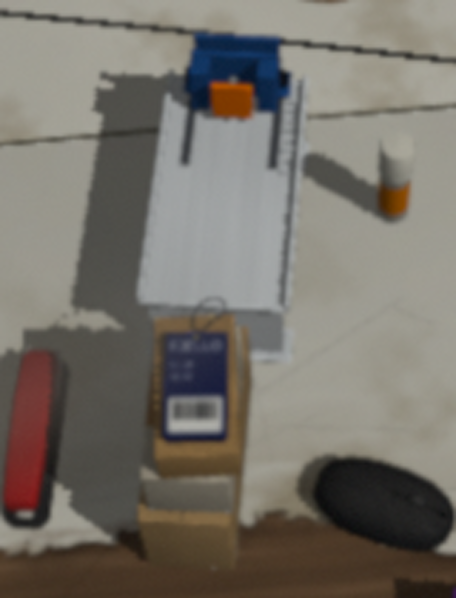

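View pics/tc.png

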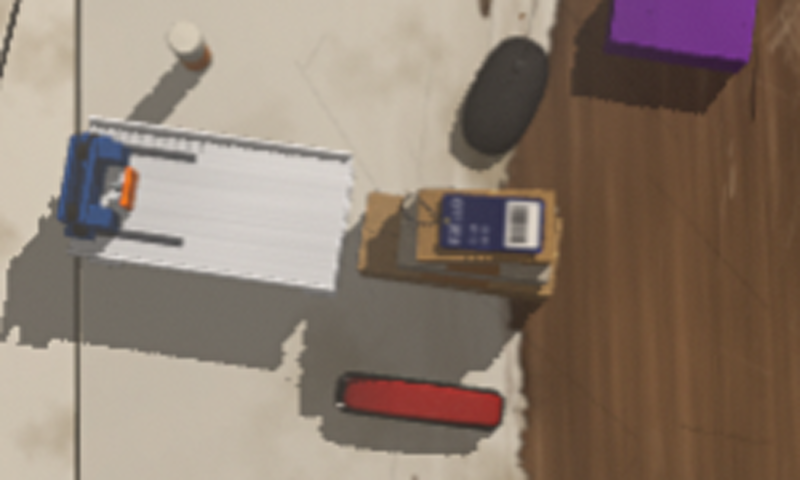

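```bash
cat > h.py <<'E'
import cv2,numpy as np,pickle
from rig import r
from scipy.spatial.transform import Rotation as R
def ray(d,px):
    K=np.array([[d["fx"],0,d["cx"]],[0,d["fy"],d["cy"]],[0,0,1]])
    u=cv2.undistortPoints(np.array(px,float).reshape(-1,1,2),K,np.array(d["dist"])).reshape(-1,2)
    E=np.array(d["extrinsics"]); v=np.c_[u,np.ones(len(u))]@E[:3,:3].T
    return E[:3,3],v
def plane(d,px,z):
    o,v=ray(d,px); t=(z-o[2])/v[:,2]; return o+v*t[:,None]
def two(d1,p1,d2,p2):
    out=[]
    for a,b in zip(p1,p2):
        o1,v1=ray(d1,[a]);o2,v2=ray(d2,[b]);v1=v1[0];v2=v2[0]
        s=np.linalg.lstsq(np.c_[v1,-v2],o2-o1,rcond=None)[0]
        A=o1+s[0]*v1;B=o2+s[1]*v2; out.append([*(A+B)/2,np.linalg.norm(A-B)])
    return np.array(out)
def proj(d,P):
    E=np.linalg.inv(d["extrinsics"]);K=np.array([[d["fx"],0,d["cx"]],[0,d["fy"],d["cy"]],[0,0,1]])
    return cv2.projectPoints(np.array(P,float),cv2.Rodrigues(E[:3,:3])[0],E[:3,3],K,np.array(d["dist"]))[0].reshape(-1,2)
def shot(n,name,crop=None,f=1):
    d=r.get_image(n); pickle.dump(d,open(f"pics/{name}.pkl","wb"))
    a=d["color"][:,:,::-1]
    if crop: a=a[crop[1]:crop[3],crop[0]:crop[2]]
    if f!=1:a=cv2.resize(a,None,fx=f,fy=f,interpolation=cv2.INTER_CUBIC)
    cv2.imwrite(f"pics/{name}.png",a); return d
def load(n): return pickle.load(open(f"pics/{n}.pkl","rb"))
E
python3 - <<'E'
from h import *
t=shot("top","top1"); s=shot("scene","sc1")
c=lambda L:[(x/3.2+150,y/3.2+150) for x,y in L]
k=lambda L:[(x/2.85+180,y/2.85+90) for x,y in L]
np.set_printoptions(precision=4,suppress=True)
print("deck top",plane(t,c([(352,155),(333,290),(90,118),(72,255)]),.09))
print("deck scene",plane(s,k([(285,308),(138,302),(302,80),(168,97)]),.09))
T=c([(543,197),(443,195),(543,252),(440,250)]);S=k([(226,438),(226,333),(162,438),(164,333)])
print("tag2",two(t,T,s,S))
print("top carton far corners top(z=.18)",plane(t,c([(555,192),(553,262),(420,189),(416,258)]),.18))
print("scene",plane(s,k([(237,472),(152,468)]),.18))
print("bottom top", plane(t,c([(370,193),(360,268),(555,293)]),.09), plane(s,k([(140,508),(237,513)]),.09))
print("middle top", plane(s,k([(145,476),(233,480)]),.145))
print("stapler",plane(t,c([(340,385),(502,408)]),.045),"mouse",plane(t,c([(518,40),(490,155),(460,130),(548,70)]),.02),"glue",plane(t,c([(185,38)]),.095))
print("stop top",plane(t,c([(72,135),(65,230),(125,140),(118,235),(128,170),(122,205)]),.12),plane(s,k([(195,38),(283,42),(212,113),(250,115)]),.12))
E
```

```text
deck top [[0.5426 0.048  0.09  ]
 [0.4323 0.0657 0.09  ]
 [0.5787 0.2635 0.09  ]
 [0.4658 0.2784 0.09  ]]
deck scene [[0.5438 0.0459 0.09  ]
 [0.4346 0.0621 0.09  ]
 [0.5772 0.2593 0.09  ]
 [0.4668 0.2532 0.09  ]]
tag2 [[ 0.4938 -0.1     0.1824  0.0001]
 [ 0.4982 -0.0233  0.1832  0.0023]
 [ 0.452  -0.0981  0.1864  0.0013]
 [ 0.4565 -0.0198  0.1841  0.003 ]]
top carton far corners top(z=.18) [[ 0.4977 -0.1095  0.18  ]
 [ 0.444  -0.1061  0.18  ]
 [ 0.5025 -0.0062  0.18  ]
 [ 0.4497 -0.0018  0.18  ]]
scene [[ 0.4989 -0.1235  0.18  ]
 [ 0.4447 -0.1155  0.18  ]]
bottom top [[ 0.5109  0.0339  0.09  ]
 [ 0.4497  0.0434  0.09  ]
 [ 0.4255 -0.1146  0.09  ]] [[ 0.4284 -0.1045  0.09  ]
 [ 0.4957 -0.1146  0.09  ]]
middle top [[ 0.4373 -0.1051  0.145 ]
 [ 0.4955 -0.1135  0.145 ]]
stapler [[ 0.3558  0.0632  0.045 ]
 [ 0.3335 -0.0711  0.045 ]] mouse [[ 0.6498 -0.0961  0.02  ]
 [ 0.5495 -0.0687  0.02  ]
 [ 0.5719 -0.0435  0.02  ]
 [ 0.6227 -0.1212  0.02  ]] glue [[0.6428 0.1838 0.095 ]]
stop top [[0.5602 0.2726 0.12  ]
 [0.4834 0.2782 0.12  ]
 [0.5551 0.2297 0.12  ]
 [0.4784 0.2356 0.12  ]
 [0.5306 0.2273 0.12  ]
 [0.5025 0.2323 0.12  ]] [[0.4929 0.2879 0.12  ]
 [0.5635 0.2762 0.12  ]
 [0.5017 0.2101 0.12  ]
 [0.5312 0.205  0.12  ]]
```

Request:
{"fn": "move_arm", "kwargs": {"increments": [1,0.436,-0.381,-0.07,0,0,-70,1,0.436,-0.381,-0.07,0,0,-70,1,0.436,-0.381,-0.07,0,0,-70,1,0.436,-0.381,-0.07,0,0,-70,1,0.436,-0.381,-0.07,0,0,-70,1,0.436,-0.381,-0.07,0,0,-70,1,0.436,-0.381,-0.07,0,0,-70,1,0.436,-0.381,-0.07,0,0,-70,1,0.436,-0.381,-0.07,0,0,-70,1,0.436,-0.381,-0.07,0,0,-70,1,0.436,-0.381,-0.07,0,0,-70,1,0.436,-0.381,-0.07,0,0,-70,1,0.436,-0.381,-0.07,0,0,-70,1,0.436,-0.381,-0.07,0,0,-70,1,0.436,-0.381,-0.07,0,0,-70,1,0.436,-0.381,-0.07,0,0,-70,1,0.436,-0.381,-0.07,0,0,-70,1,0.436,-0.381,-0.07,0,0,-70]}}

```text
clock: 1.75
tool_pos: [0.4729, -0.0586, 0.301]
ee_rot: [-0.0, 0.725, 0.688, -0.001]
wrist_force: [0.1, -0.4, 0.5]
opening: 0.0854
```

Run:
```python
from h import *
d=shot("wrist","w1",None,1.4); s=r.state(); print(s["tool_pos"],R.from_quat(s["ee_rot"],scalar_first=True).as_matrix().round(4),s["clock"],s["wrist_force"])
```

```text
[ 0.47294565 -0.05881085  0.30102662] [[ 5.340e-02  9.986e-01 -8.000e-04]
 [ 9.986e-01 -5.340e-02 -4.000e-04]
 [-5.000e-04 -8.000e-04 -1.000e+00]] 1.8 [-0.70560137 -0.5181488  -0.17948707]
```

View pics/w1.png

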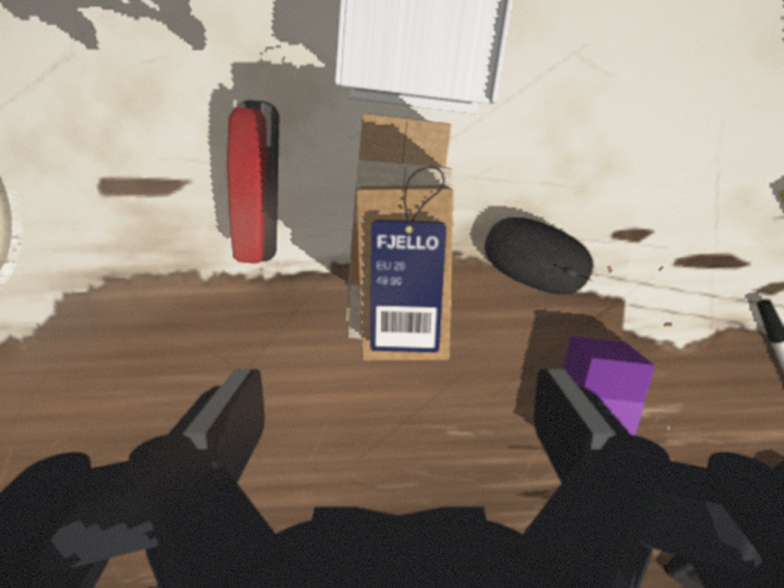

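Top carton (405,272), tag on it with white barcode (406,320), bottom carton front edge (360,114)–(450,124), stand entry edge (337,83)–(493,104), stapler left, mouse right, purple decoy at (608,385).

```bash
python3 - <<'E'
from h import *
np.set_printoptions(precision=4,suppress=True)
d=load("w1");s=load("sc1");t=load("top1")
w=lambda L:[(x/1.4,y/1.4) for x,y in L]
k=lambda L:[(x/2.85+180,y/2.85+90) for x,y in L]
c=lambda L:[(x/3.2+150,y/3.2+150) for x,y in L]
tc=[(357,186),(452,188),(363,359),(449,359)]
P=plane(d,w(tc),.18);print("topcarton",P,P.mean(0))
tg=[(372,220),(445,222),(371,349),(438,352)]
print("tag",plane(d,w(tg),.189)); print("tri tag",two(d,w(tg),s,k([(164,333),(226,333),(162,438),(226,438)])),"\n",two(d,w(tg),t,c([(440,250),(443,195),(440+103,252),(543,197)])))
print("bot front",plane(d,w([(361,115),(451,124)]),.09), two(d,w([(361,115),(451,124)]),t,c([(360,268),(370,193)])))
print("mid front top",plane(d,w([(358,162),(450,167)]),.145),"mid rear left",plane(d,w([(349,338)]),.145))
print("deck edge",plane(d,w([(337,83),(492,104)]),.087))
E
python3 - <<'E'
import cv2
a=cv2.imread("pics/w1.png")[60:380,300:520];cv2.imwrite("pics/w1c.png",cv2.resize(a,None,fx=1.85,fy=1.85,interpolation=cv2.INTER_CUBIC))
E
```

```text
topcarton [[ 0.4525 -0.0008  0.18  ]
 [ 0.5057 -0.0047  0.18  ]
 [ 0.4482 -0.1061  0.18  ]
 [ 0.5018 -0.1089  0.18  ]] [ 0.4771 -0.0551  0.18  ]
tag [[ 0.4603 -0.0191  0.189 ]
 [ 0.5005 -0.0222  0.189 ]
 [ 0.4544 -0.0958  0.189 ]
 [ 0.4945 -0.0998  0.189 ]]
tri tag [[ 0.4589 -0.0196  0.1844  0.002 ]
 [ 0.5002 -0.0231  0.1836  0.0017]
 [ 0.4533 -0.0974  0.1853  0.0015]
 [ 0.4942 -0.1014  0.1855  0.001 ]] 
 [[ 0.4577 -0.0216  0.16    0.0024]
 [ 0.5003 -0.0242  0.1712  0.0037]
 [ 0.4528 -0.0992  0.18    0.002 ]
 [ 0.4937 -0.0995  0.1894  0.0015]]
bot front [[0.4509 0.0443 0.09  ]
 [0.5155 0.0348 0.09  ]] [[0.4503 0.0441 0.0856 0.0013]
 [0.5131 0.0343 0.0907 0.0047]]
mid front top [[0.451  0.012  0.145 ]
 [0.5085 0.006  0.145 ]] mid rear left [[ 0.4357 -0.1054  0.145 ]]
deck edge [[0.4352 0.0666 0.087 ]
 [0.5456 0.047  0.087 ]]
```

View pics/w1c.png

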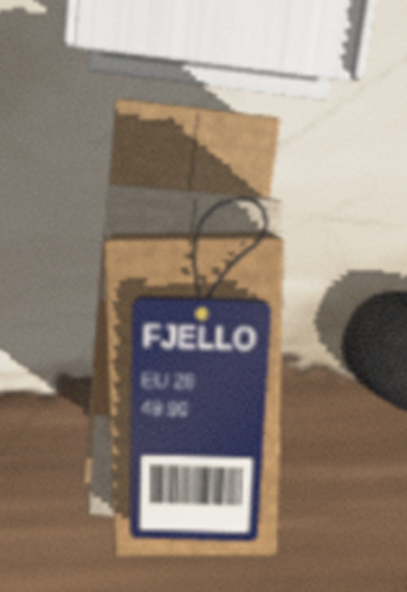

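Request:
{"fn": "move_arm", "kwargs": {"increments": [1,0.002,0.002,0.015,0,0,0,1,0.004,0.004,0.045,0,0,0,1,0.004,0.004,0.08,0,0,0,1,0.004,0.004,0.105,0,0,0,1,0.004,0.004,0.125,0,0,0,1,0.004,0.004,0.138,0,0,0,1,0.004,0.004,0.146,0,0,0,1,0.004,0.004,0.149,0,0,0,1,0.004,0.004,0.149,0,0,0]}}

```text
clock: 2.55
tool_pos: [0.4776, -0.0546, 0.1521]
ee_rot: [-0.0, 0.726, 0.688, -0.0]
wrist_force: [0.2, 0.5, 0.3]
opening: 0.0851
```

Run:
```python
from h import *
d=shot("wrist","w2",None,1.4); shot("scene","s2",(180,90,340,300),2.8)
```

```text
(no output)
```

View pics/w2.png

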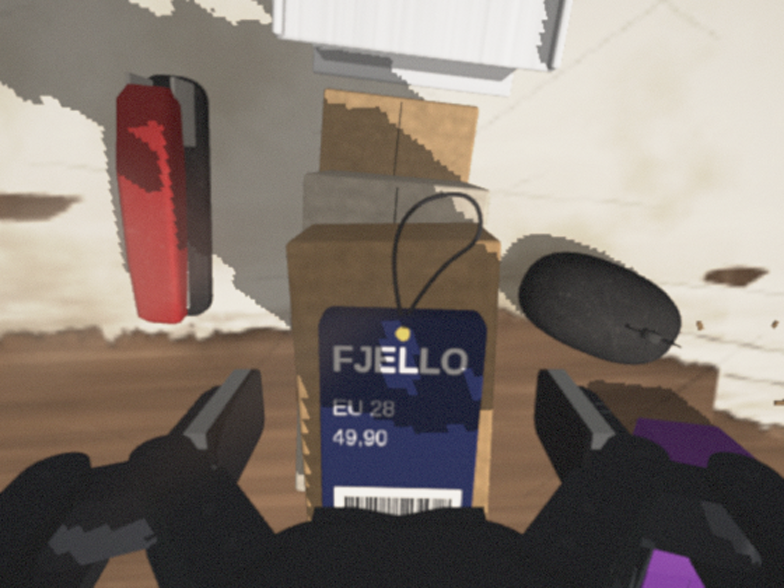

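View pics/s2.png

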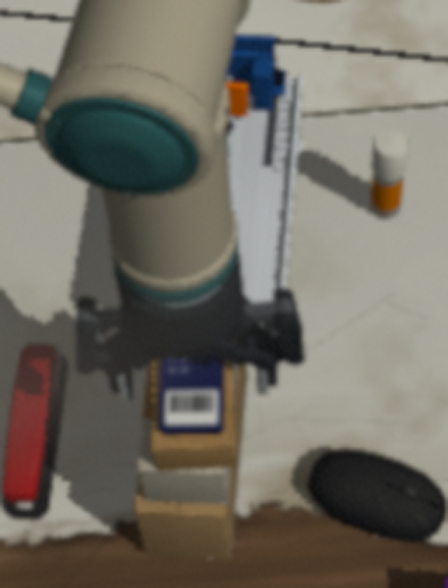

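The fingers straddle the top carton evenly (inner pad edges at 262 and 537, carton edges at 290 and 497). I'll close gently.

Request:
{"fn": "move_arm", "kwargs": {"increments": [0.55,0,0,0,0,0,0,0.5,0,0,0,0,0,0,0.5,0,0,0,0,0,0,0.4,0,0,0,0,0,0,0.4,0,0,0,0,0,0,0.4,0,0,0,0,0,0], "grip_force": 25}}

```text
clock: 3.15
tool_pos: [0.4783, -0.0539, 0.1531]
ee_rot: [0.001, 0.725, 0.689, 0.0]
wrist_force: [-0.0, 0.2, 6.8]
opening: 0.0545
```

Request:
{"fn": "move_arm", "kwargs": {"increments": [0.4,0,0,-0.002,0,0,0,0.4,0,0,-0.005,0,0,0,0.4,0,0,-0.01,0,0,0,0.4,0,0,-0.018,0,0,0,0.4,0,0,-0.028,0,0,0,0.4,0,0,-0.038,0,0,0,0.4,0,0,-0.046,0,0,0,0.4,0,0,-0.05,0,0,0,0.4,0,0,-0.05,0,0,0]}}

```text
clock: 3.9
tool_pos: [0.4788, -0.054, 0.2038]
ee_rot: [0.001, 0.725, 0.689, 0.001]
wrist_force: [-0.1, -0.9, -1.8]
opening: 0.0544
```

Run:
```python
from h import *
d=shot("wrist","w3",None,1.4); shot("scene","s3",(180,90,340,300),2.8)
```

```text
(no output)
```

View pics/w3.png

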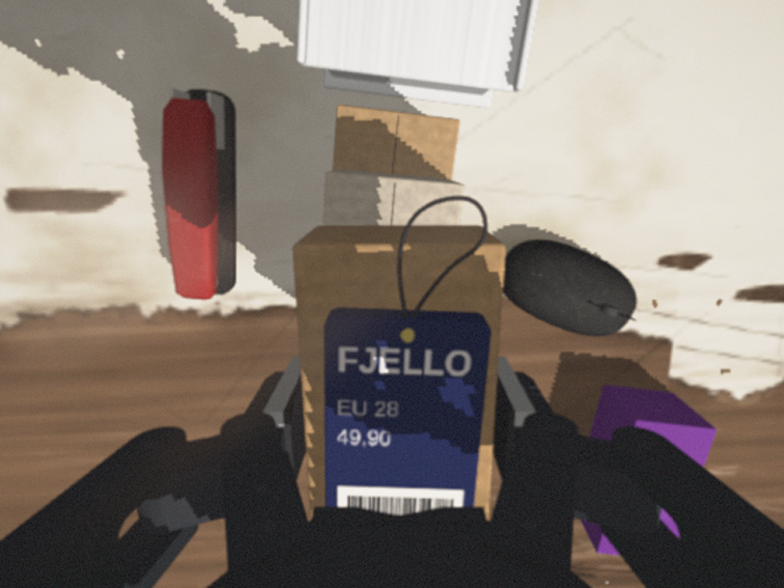

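View pics/s3.png

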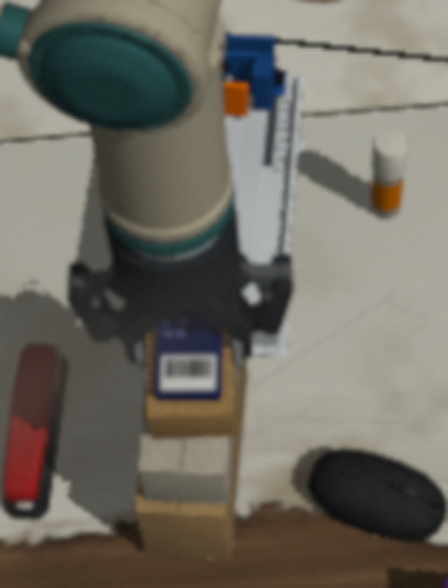

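Request:
{"fn": "move_arm", "kwargs": {"increments": [0.4,-0.003,0,0,0,0,0,0.4,-0.01,0,0,0,0,0,0.4,-0.02,-0.001,0,0,0,0,0.4,-0.035,-0.001,0,0,0,0,0.4,-0.055,-0.002,0,0,0,0,0.4,-0.075,-0.003,0,0,0,0,0.4,-0.095,-0.003,0,0,0,0,0.4,-0.115,-0.004,0,0,0,0,0.4,-0.135,-0.005,0,0,0,0,0.4,-0.155,-0.006,0.003,0,0,0,0.4,-0.175,-0.006,0.01,0,0,0,0.4,-0.193,-0.007,0.02,0,0,0,0.4,-0.207,-0.008,0.034,0,0,0,0.4,-0.217,-0.008,0.05,0,0,0,0.4,-0.223,-0.008,0.068,0,0,0,0.4,-0.226,-0.008,0.086,0,0,0,0.4,-0.226,-0.008,0.104,0,0,0,0.4,-0.226,-0.008,0.12,0,0,0,0.4,-0.226,-0.008,0.13,0,0,0,0.4,-0.226,-0.008,0.135,0,0,0]}}

```text
clock: 5.67
tool_pos: [0.4571, -0.2792, 0.0656]
ee_rot: [-0.001, 0.725, 0.689, -0.0]
wrist_force: [-0.3, 0.4, -2.2]
opening: 0.0549
```

Run:
```python
from h import *
d=shot("scene","s4",(150,90,420,360),2)
```

```text
(no output)
```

View pics/s4.png

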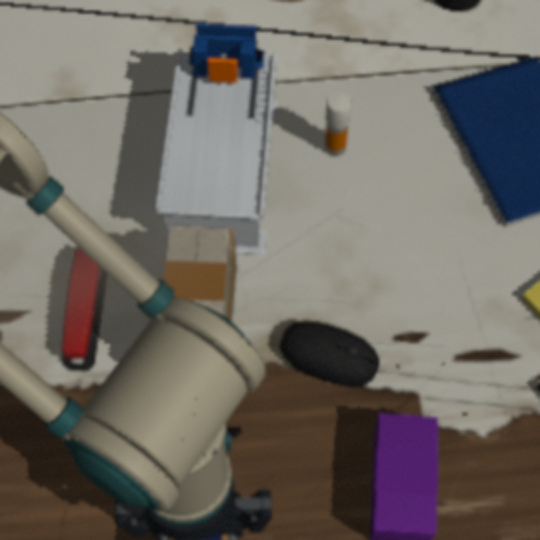

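Request:
{"fn": "move_arm", "kwargs": {"increments": [0.4,0,0,0.008,0,0,0,0.4,0,0,0.02,0,0,0,0.4,0,0,0.032,0,0,0,0.4,0,0,0.042,0,0,0,0.4,0,0,0.049,0,0,0,0.4,0,0,0.053,0,0,0,0.4,0,0,0.055,0,0,0,0.4,0,0,0.057,0,0,0,0.4,0,0,0.057,0,0,0]}}

```text
clock: 6.47
tool_pos: [0.4585, -0.2792, 0.0103]
ee_rot: [0.0, 0.725, 0.689, -0.0]
wrist_force: [1.2, 1.0, -1.4]
opening: 0.0546
```

Request:
{"fn": "move_arm", "kwargs": {"increments": [0.4,0,0,0.001,0,0,0,0.4,0,0,0.002,0,0,0,0.4,0,0,0.002,0,0,0,0.4,0,0,0.002,0,0,0]}}

```text
clock: 6.8
tool_pos: [0.4584, -0.2791, 0.0085]
ee_rot: [0.0, 0.725, 0.689, 0.0]
wrist_force: [-0.5, 0.7, -1.1]
opening: 0.0548
```

Request:
{"fn": "move_arm", "kwargs": {"increments": [0.4,0,0,0.001,0,0,0,0.4,0,0,0.001,0,0,0,0.4,0,0,0.002,0,0,0,0.4,0,0,0.002,0,0,0]}}

```text
clock: 7.13
tool_pos: [0.4586, -0.2792, 0.0081]
ee_rot: [0.001, 0.725, 0.689, 0.0]
wrist_force: [-3.0, 1.7, 12.4]
opening: 0.0545
```

Request:
{"fn": "move_arm", "kwargs": {"increments": [0.4,0,0,-0.001,0,0,0,0.66,0,0,-0.001,0,0,0,0.7,0,0,-0.001,0,0,0,0.8,0,0,-0.001,0,0,0,1,0,0,-0.001,0,0,0,1,0,0,-0.001,0,0,0,1,0,0,-0.001,0,0,0,1,0,0,-0.008,0,0,0,1,0,0,-0.025,0,0,0,1,0,0,-0.055,0,0,0,1,0,0,-0.09,0,0,0,1,0,0,-0.13,0,0,0,1,0,0,-0.17,0,0,0,1,0,0,-0.2,0,0,0,1,0,0,-0.215,0,0,0,1,0,0,-0.22,0,0,0,1,0,0,-0.22,0,0,0]}}

```text
clock: 8.55
tool_pos: [0.4588, -0.2794, 0.228]
ee_rot: [0.002, 0.725, 0.689, 0.0]
wrist_force: [-0.5, 0.2, -0.2]
opening: 0.0855
```

Run:
```python
from h import *
d=shot("wrist","w5",None,1.4); shot("top","t5",(150,150,420,350),2.9)
```

```text
(no output)
```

View pics/w5.png

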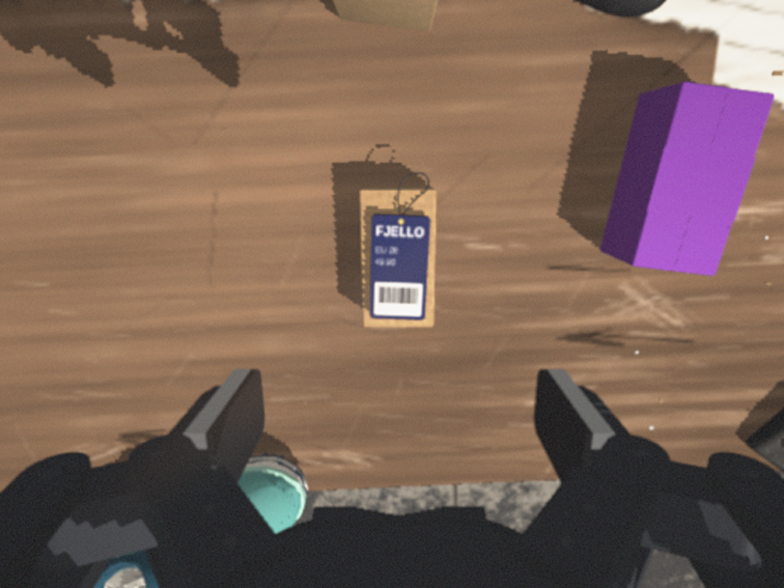

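View pics/t5.png

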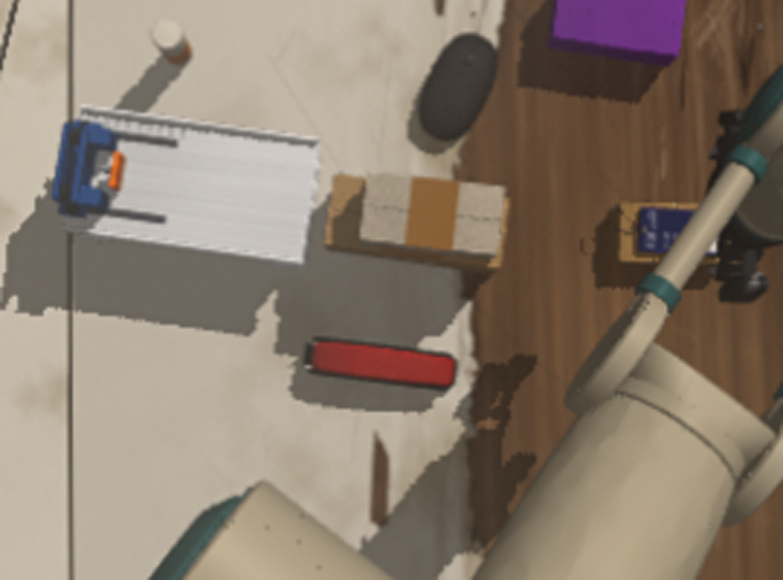

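The top carton stands on the bench with its tag, at (398,258). The middle carton (pale with a brown band) is clear in the top view, with corners at (363,173), (360,240), (505,186) and (502,255).

Run:
```python
from h import *
np.set_printoptions(precision=4,suppress=True)
t=load("t5"); w=load("w5");s=load("s4")
c=lambda L:[(x/2.9+150,y/2.9+150) for x,y in L]
k=lambda L:[(x/2+150,y/2+90) for x,y in L]
P=plane(t,c([(363,173),(360,240),(505,186),(502,255)]),.145);print("mid",P,P.mean(0))
D=plane(t,c([(319,139),(302,262),(80,108)]),.09);print("deck",D)
print("mid rear height: ", two(t,c([(363,173),(360,240)]),s,k([(234,231),(169,227)])))
q=plane(t,c([(124,153),(118,190)]),.12);print("plate",q)
W=lambda L:[(x/1.4,y/1.4) for x,y in L]
P=plane(w,W([(361,191),(436,191),(363,327),(434,327)]),.035);print("top",P,P.mean(0))
```

```text
mid [[ 0.5055  0.0088  0.145 ]
 [ 0.4474  0.0128  0.145 ]
 [ 0.4912 -0.114   0.145 ]
 [ 0.4315 -0.1093  0.145 ]] [ 0.4689 -0.0504  0.145 ]
deck [[0.544  0.048  0.09  ]
 [0.4331 0.0654 0.09  ]
 [0.5777 0.2649 0.09  ]]
mid rear height:  [[0.5112 0.0095 0.1261 0.007 ]
 [0.4488 0.013  0.1407 0.0021]]
plate [[0.5314 0.2202 0.12  ]
 [0.4986 0.2257 0.12  ]]
top [[ 0.435  -0.2291  0.035 ]
 [ 0.4885 -0.2318  0.035 ]
 [ 0.4289 -0.3326  0.035 ]
 [ 0.4842 -0.3354  0.035 ]] [ 0.4591 -0.2822  0.035 ]
```

Request:
{"fn": "move_arm", "kwargs": {"increments": [0.3,0.02,-0.001,0,0,0,2,0.3,0.055,-0.004,0,0,0,6.3,0.3,0.095,-0.007,0,0,0,6.3,0.3,0.125,-0.009,0.01,0,0,6.3,0.3,0.138,-0.01,0.03,0,0,6.3,0.3,0.138,-0.01,0.06,0,0,6.3,0.3,0.138,-0.01,0.085,0,0,6.3,0.3,0.138,-0.01,0.105,0,0,6.3,0.3,0.138,-0.01,0.116,0,0,6.3,0.3,0.138,-0.01,0.12,0,0,6.3,0.3,0.138,-0.01,0.12,0,0,6.3]}}

```text
clock: 9.57
tool_pos: [0.4537, -0.1399, 0.104]
ee_rot: [-0.003, 0.762, 0.648, -0.001]
wrist_force: [0.4, -0.0, -0.3]
opening: 0.0255
```

Run:
```python
from h import *
d=shot("wrist","w6",None,1.4); shot("scene","s6",(150,90,420,360),2); s=r.state(); print(R.from_quat(s["ee_rot"],scalar_first=True).as_matrix().round(4),s["joints"])
```

```text
[[ 1.606e-01  9.870e-01 -8.000e-04]
 [ 9.870e-01 -1.606e-01  3.000e-04]
 [ 2.000e-04 -8.000e-04 -1.000e+00]] [-4.45878805e-01  2.40148225e-01  1.90012172e+00 -9.13231287e-05
  1.00213090e+00 -2.84497268e-01]
```

View pics/w6.png

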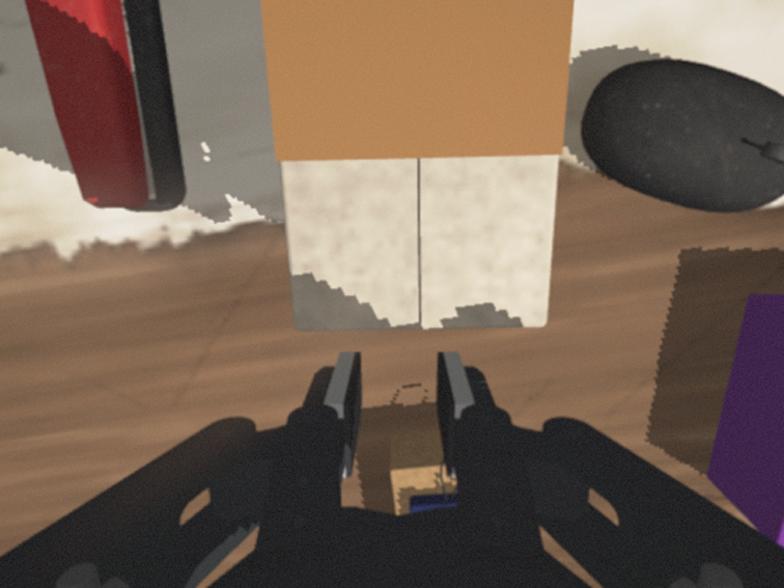

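View pics/s6.png

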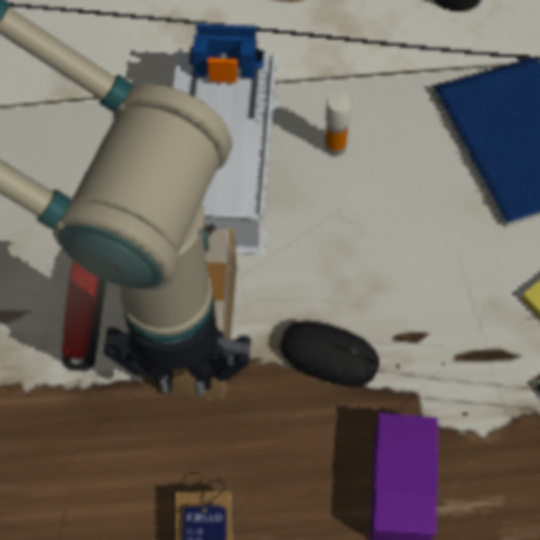

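Request:
{"fn": "move_arm", "kwargs": {"increments": [0.3,0,0.003,-0.001,0,0,0,0.3,0.003,0.005,-0.002,0,0,0,0.3,0.008,0.005,-0.002,0,0,0,0.3,0.012,0.005,-0.002,0,0,0,0.3,0.015,0.005,-0.002,0,0,0,0.3,0.018,0.005,-0.002,0,0,0,0.3,0.021,0.005,-0.002,0,0,0,0.3,0.024,0.005,-0.002,0,0,0,0.3,0.027,0.005,-0.002,0,0,0,0.3,0.031,0.005,-0.002,0,0,0,0.3,0.035,0.005,-0.002,0,0,0,0.3,0.039,0.005,-0.002,0,0,0]}}

```text
clock: 10.67
tool_pos: [0.4669, -0.103, 0.1084]
ee_rot: [0.0, 0.762, 0.648, -0.0]
wrist_force: [-0.9, -3.1, 1.3]
opening: 0.0257
```

Run:
```python
from h import *
d=shot("wrist","w7",None,1.4); shot("scene","s7",(150,90,420,360),2);
```

```text
(no output)
```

View pics/w7.png

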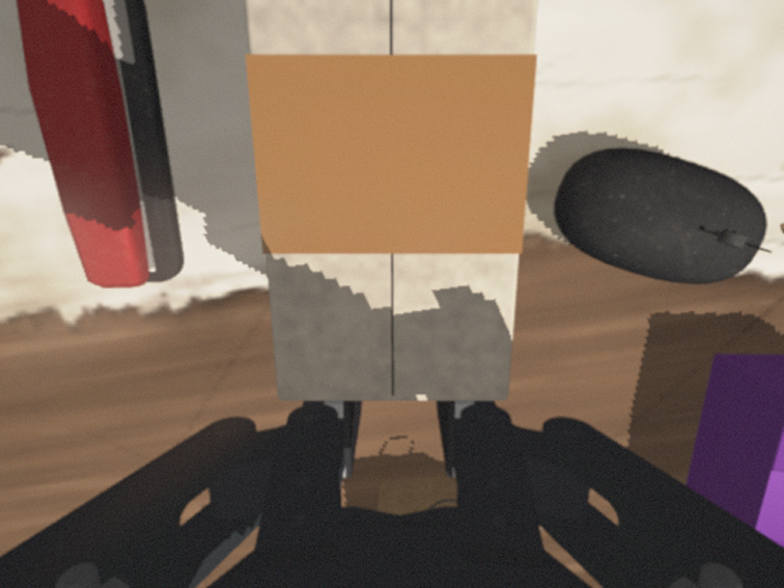

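The fingers touch the rear face squarely (contact at row 400) with about 3 N friction. I'll continue the push.

Request:
{"fn": "move_arm", "kwargs": {"increments": [0.3,0.004,0,0,0,0,0,0.3,0.009,0,0,0,0,0,0.3,0.014,0,0,0,0,0,0.3,0.019,0,0,0,0,0,0.3,0.024,0,0,0,0,0,0.3,0.029,0,0,0,0,0,0.3,0.034,0,0,0,0,0,0.3,0.039,0,0,0,0,0,0.3,0.044,0,0,0,0,0,0.3,0.049,0,0,0,0,0,0.3,0.054,0,0,0,0,0,0.3,0.059,0,0,0,0,0,0.3,0.064,0,0,0,0,0,0.3,0.069,0,0,0,0,0,0.3,0.074,0,0,0,0,0,0.3,0.079,0,0,0,0,0]}}

```text
clock: 12.1
tool_pos: [0.4794, -0.0248, 0.1084]
ee_rot: [0.0, 0.762, 0.648, -0.0]
wrist_force: [-1.9, -4.2, 3.5]
opening: 0.0257
```

Run:
```python
from h import *
d=shot("wrist","w8",None,1.4); shot("scene","s8",(150,90,420,360),2); shot("top","t8",(150,150,420,350),2.9)
```

```text
(no output)
```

View pics/w8.png

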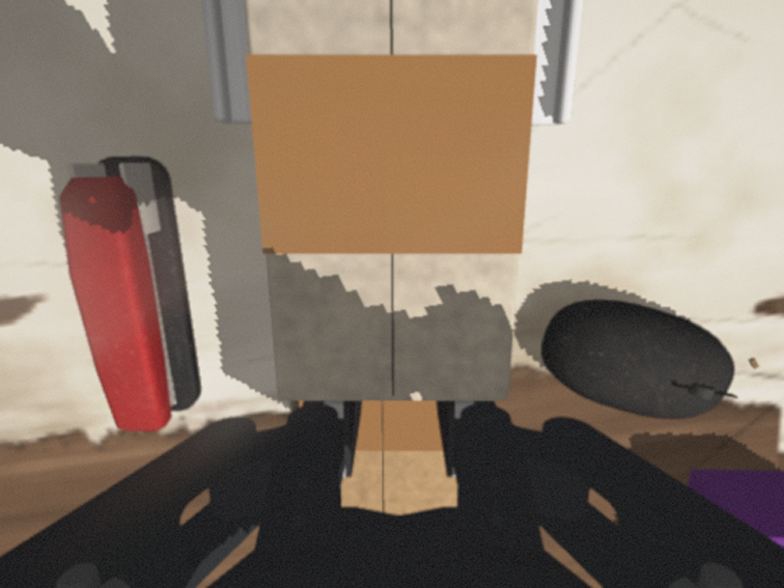

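View pics/t8.png

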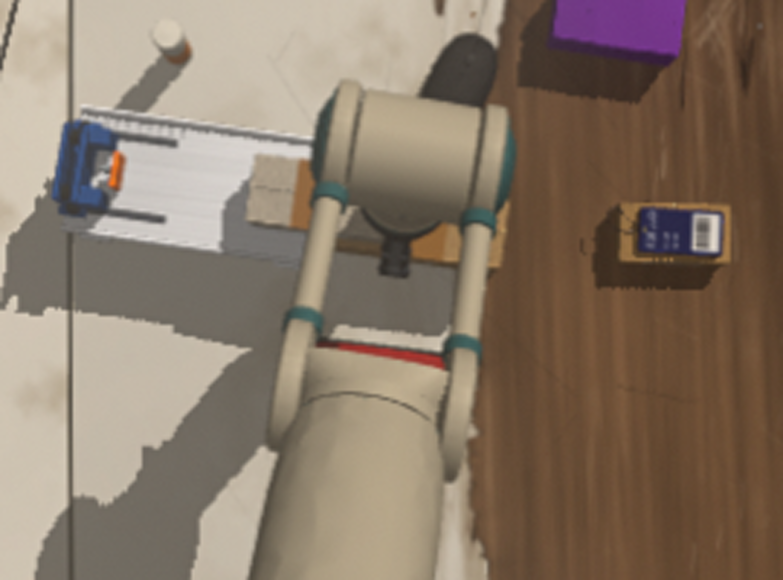

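Request:
{"fn": "move_arm", "kwargs": {"increments": [0.3,0.004,0,0,0,0,0,0.3,0.009,0,0,0,0,0,0.3,0.014,0,0,0,0,0,0.3,0.019,0,0,0,0,0,0.3,0.024,0,0,0,0,0,0.3,0.029,0,0,0,0,0,0.3,0.034,0,0,0,0,0,0.3,0.039,0,0,0,0,0,0.3,0.044,0,0,0,0,0,0.3,0.049,0,0,0,0,0,0.3,0.054,0,0,0,0,0,0.3,0.059,0,0,0,0,0,0.3,0.064,0,0,0,0,0,0.3,0.069,0,0,0,0,0,0.3,0.074,0,0,0,0,0,0.3,0.079,0,0,0,0,0]}}

```text
clock: 13.58
tool_pos: [0.4921, 0.0533, 0.1083]
ee_rot: [0.0, 0.762, 0.648, -0.0]
wrist_force: [0.1, -3.0, -0.7]
opening: 0.0256
```

Run:
```python
from h import *
d=shot("wrist","w9",None,1.4); shot("top","t9",(150,150,420,350),2.9)
```

```text
(no output)
```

View pics/w9.png

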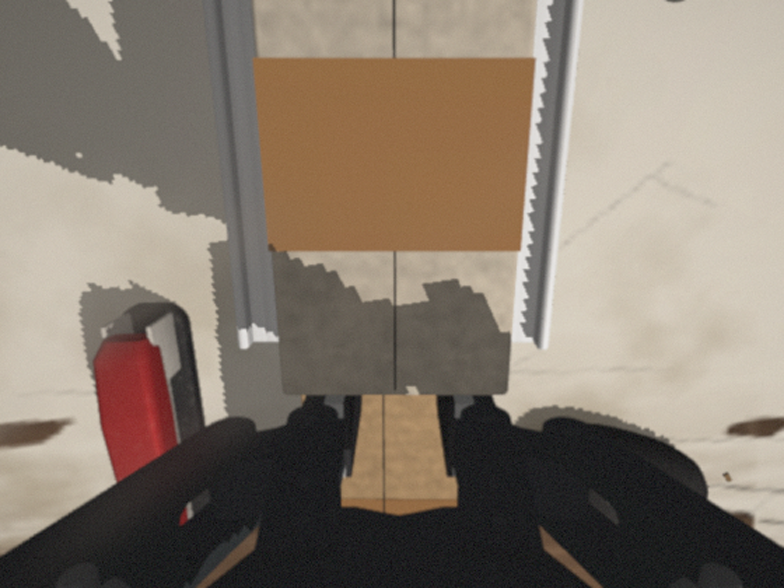

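View pics/t9.png

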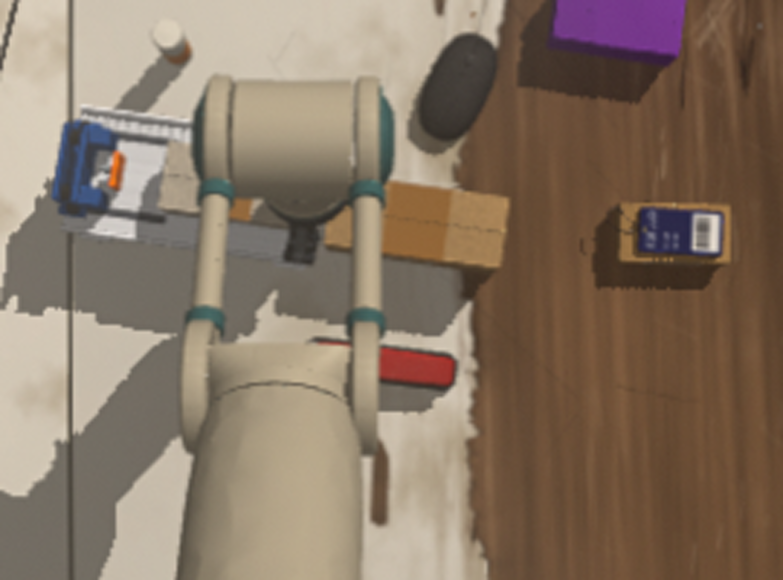

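Now on the deck, centred between the lips (245 and 547, carton 282–508). About 35 mm remain to the plate, so I'll slow down.

Request:
{"fn": "move_arm", "kwargs": {"increments": [0.3,0.003,0,0,0,0,0,0.3,0.006,0,0,0,0,0,0.3,0.009,0,0,0,0,0,0.3,0.012,0,0,0,0,0,0.3,0.015,0,0,0,0,0,0.3,0.018,0,0,0,0,0,0.3,0.021,0,0,0,0,0,0.3,0.024,0,0,0,0,0,0.3,0.026,0,0,0,0,0,0.3,0.028,0,0,0,0,0]}}

```text
clock: 14.52
tool_pos: [0.4966, 0.0806, 0.1084]
ee_rot: [0.0, 0.762, 0.648, -0.0]
wrist_force: [-0.7, -4.2, 2.0]
opening: 0.0259
```

Run:
```python
from h import *
shot("top","t10",(150,150,300,260),5);shot("scene","s10",(180,90,340,300),2.8)
```

```text
(no output)
```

View pics/t10.png

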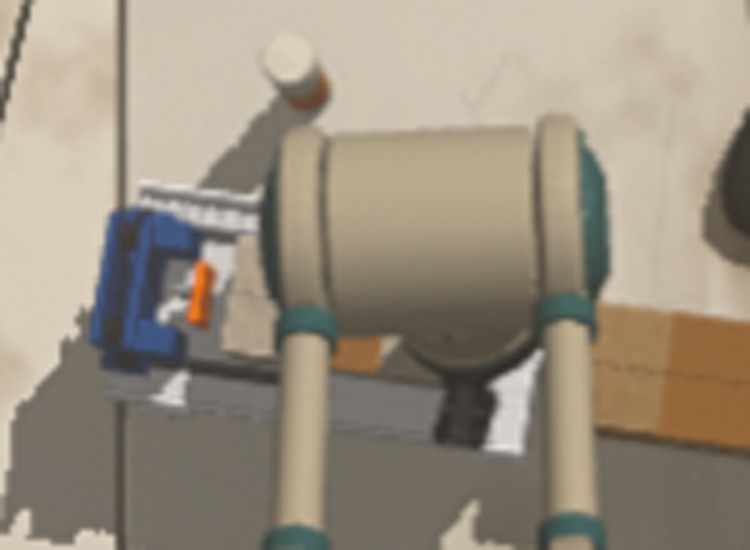

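View pics/s10.png

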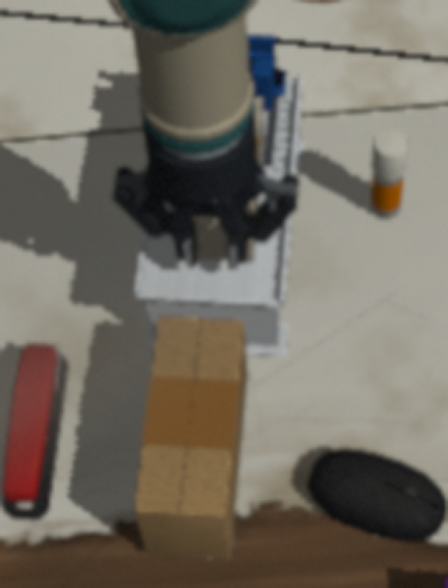

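Request:
{"fn": "move_arm", "kwargs": {"increments": [0.3,0.002,0,0,0,0,0,0.3,0.004,0,0,0,0,0,0.3,0.006,0,0,0,0,0,0.3,0.008,0,0,0,0,0,0.3,0.01,0,0,0,0,0,0.3,0.012,0,0,0,0,0]}}

```text
clock: 15.12
tool_pos: [0.4985, 0.0924, 0.1084]
ee_rot: [0.0, 0.762, 0.648, -0.0]
wrist_force: [-0.1, -4.6, 3.9]
opening: 0.0255
```

Run:
```python
from h import *
shot("top","t11",(150,150,300,260),5)
```

```text
(no output)
```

View pics/t11.png

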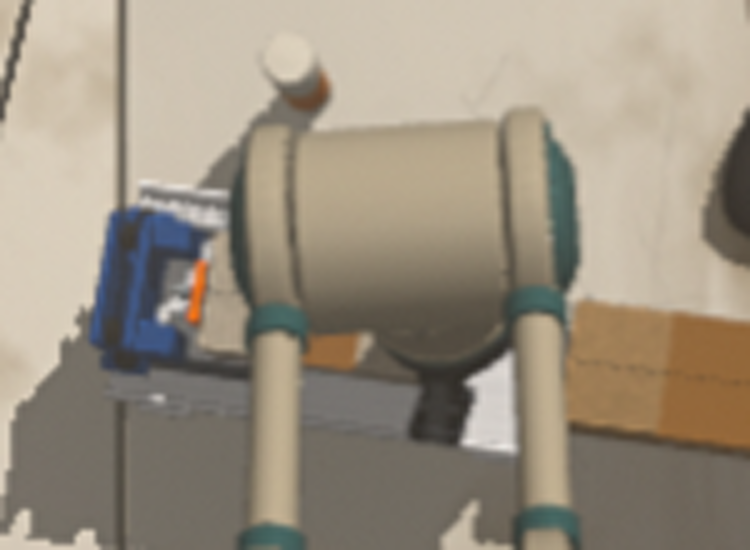

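Request:
{"fn": "move_arm", "kwargs": {"increments": [0.3,0.002,0,0,0,0,0,0.3,0.003,0,0,0,0,0,0.3,0.004,0,0,0,0,0]}}

```text
clock: 15.42
tool_pos: [0.4991, 0.0963, 0.1084]
ee_rot: [0.0, 0.762, 0.648, -0.0]
wrist_force: [-0.3, -5.8, 3.4]
opening: 0.0255
```

Request:
{"fn": "move_arm", "kwargs": {"increments": [0.3,0.001,0,0,0,0,0,0.3,0.002,0,0,0,0,0,0.3,0.003,0,0,0,0,0]}}

```text
clock: 15.67
tool_pos: [0.4996, 0.0991, 0.1084]
ee_rot: [0.0, 0.762, 0.648, -0.0]
wrist_force: [-1.2, -5.8, 3.5]
opening: 0.0263
```

Request:
{"fn": "move_arm", "kwargs": {"increments": [0.3,0.001,0,0,0,0,0,0.3,0.002,0,0,0,0,0,0.3,0.003,0,0,0,0,0]}}

```text
clock: 15.92
tool_pos: [0.5001, 0.1019, 0.1083]
ee_rot: [0.0, 0.762, 0.648, -0.0]
wrist_force: [-0.7, -6.4, 3.9]
opening: 0.026
```

Request:
{"fn": "move_arm", "kwargs": {"increments": [0.3,0.001,0,0,0,0,0,0.3,0.002,0,0,0,0,0,0.3,0.002,0,0,0,0,0]}}

```text
clock: 16.17
tool_pos: [0.5004, 0.104, 0.1084]
ee_rot: [0.0, 0.762, 0.648, -0.0]
wrist_force: [-1.2, -5.7, 3.9]
opening: 0.0256
```

Run:
```python
from h import *
shot("top","t12",(150,150,300,260),5)
for i in range(4):
    r.get_image("wrist"); print(r.state()["wrist_force"].round(2), r.state()["clock"])
```

```text
[-0.68 -6.1   4.05] 16.2667
[-1.59 -5.24  3.84] 16.3167
[ 0.46 -5.09  3.6 ] 16.3667
[-0.45 -5.59  3.87] 16.4167
```

View pics/t12.png

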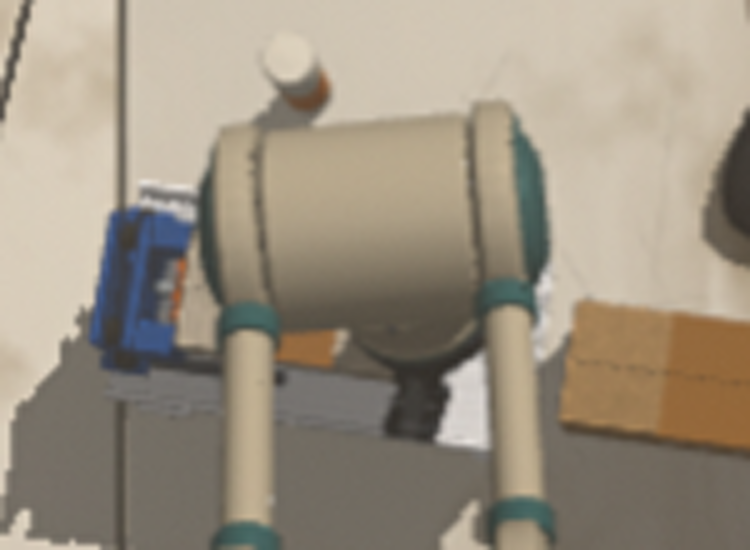

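Request:
{"fn": "move_arm", "kwargs": {"increments": [0.3,0.001,0,0,0,0,0,0.3,0.0015,0,0,0,0,0,0.3,0.002,0,0,0,0,0]}}

```text
clock: 16.67
tool_pos: [0.5006, 0.1057, 0.1084]
ee_rot: [0.0, 0.762, 0.648, -0.0]
wrist_force: [-0.6, -6.7, 4.3]
opening: 0.0252
```

Request:
{"fn": "move_arm", "kwargs": {"increments": [0.3,0.001,0,0,0,0,0,0.3,0.0015,0,0,0,0,0,0.3,0.0015,0,0,0,0,0]}}

```text
clock: 16.92
tool_pos: [0.5008, 0.1068, 0.1084]
ee_rot: [0.001, 0.762, 0.648, -0.001]
wrist_force: [-0.3, -8.1, 4.3]
opening: 0.0257
```

Request:
{"fn": "move_arm", "kwargs": {"increments": [0.3,0.001,0,0,0,0,0,0.3,0.002,0,0,0,0,0,0.3,0.002,0,0,0,0,0]}}

```text
clock: 17.17
tool_pos: [0.5009, 0.1078, 0.1084]
ee_rot: [0.001, 0.761, 0.648, -0.002]
wrist_force: [-1.8, -11.0, 5.0]
opening: 0.0258
```

Request:
{"fn": "move_arm", "kwargs": {"increments": [0.3,0.001,0,0,0,0,0,0.3,0.0015,0,0,0,0,0,0.3,0.0015,0,0,0,0,0,0.3,0.0015,0,0,0,0,0,0.3,0.0015,0,0,0,0,0]}}

```text
clock: 17.58
tool_pos: [0.5009, 0.1084, 0.1084]
ee_rot: [0.002, 0.761, 0.648, -0.002]
wrist_force: [-1.9, -13.1, 6.8]
opening: 0.0262
```

Run:
```python
from h import *
shot("top","t13",(150,150,300,260),5);print(r.state()["wrist_force"])
```

```text
[ -1.94555853 -12.18672343   5.97620181]
```

View pics/t13.png

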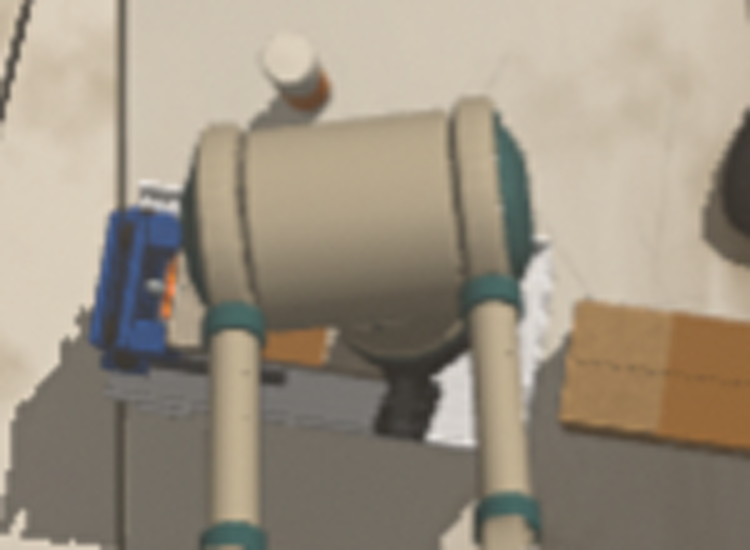

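Force rose steeply from 6 to 13 N, so the plate is home. I'll back off slowly and check.

Request:
{"fn": "move_arm", "kwargs": {"increments": [0.3,-0.001,0,0,0,0,0,0.3,-0.002,0,0,0,0,0,0.3,-0.004,0,0,0,0,0,0.3,-0.007,0,0,0,0,0,0.3,-0.012,0,0,0,0,0,0.3,-0.02,0,0,0,0,0,0.3,-0.032,0,0,0,0,0,0.3,-0.05,0,-0.01,0,0,0,0.3,-0.075,0,-0.03,0,0,0,0.3,-0.11,0,-0.06,0,0,0,0.3,-0.145,0,-0.1,0,0,0,0.3,-0.175,0,-0.14,0,0,0,0.3,-0.2,0,-0.16,0,0,0,0.3,-0.21,0,-0.16,0,0,0,0.3,-0.21,0,-0.16,0,0,0]}}

```text
clock: 18.88
tool_pos: [0.4687, -0.1008, 0.2716]
ee_rot: [0.004, 0.763, 0.646, 0.001]
wrist_force: [0.1, -0.1, 0.3]
opening: 0.0257
```

Run:
```python
from h import *
shot("top","t14",(150,150,300,260),5);shot("scene","s14",(180,90,340,300),2.8);shot("wrist","w14",None,1.4)
s=r.state();print(s["tool_pos"],R.from_quat(s["ee_rot"],scalar_first=True).as_matrix().round(4))
```

```text
[ 0.46697762 -0.09599812  0.26754343] [[ 0.1617  0.9868 -0.0012]
 [ 0.9868 -0.1617  0.0013]
 [ 0.0011 -0.0014 -1.    ]]
```

View pics/t14.png

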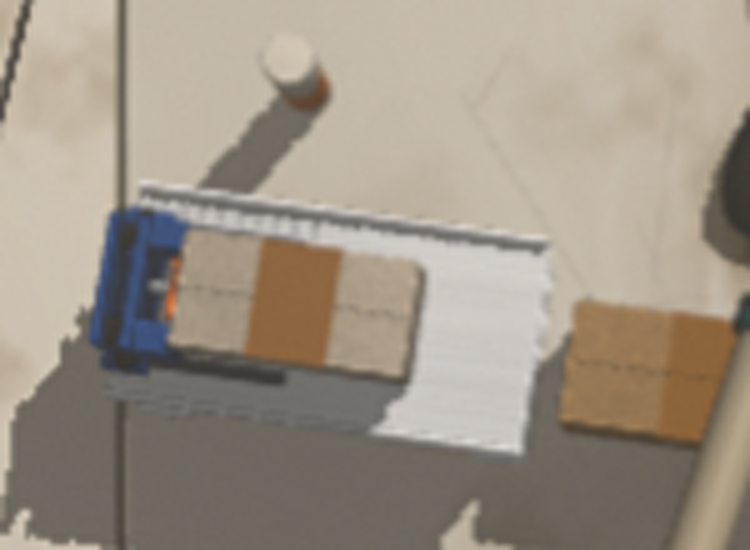

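View pics/s14.png

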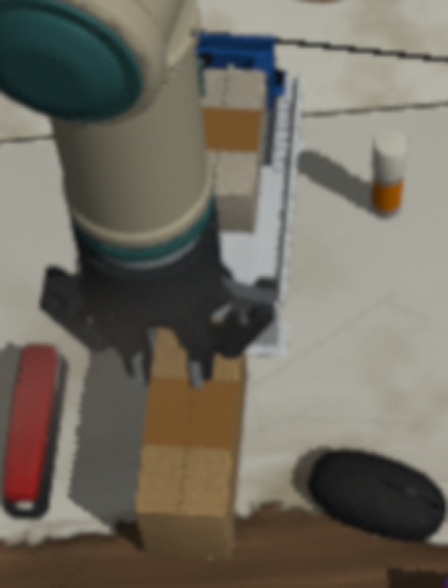

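View pics/w14.png

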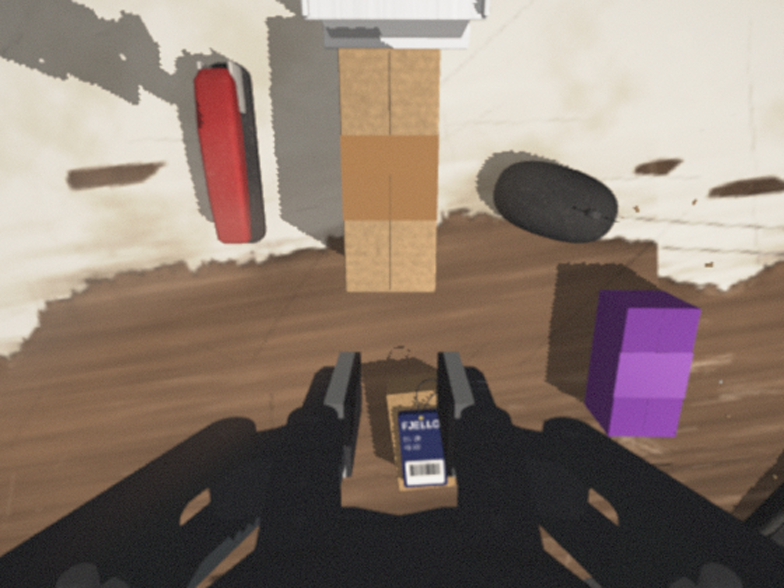

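Run:
```python
from h import *
np.set_printoptions(precision=4,suppress=True)
t=load("t14"); w=load("w14");s=load("s14")
c=lambda L:[(x/5+150,y/5+150) for x,y in L]
W=lambda L:[(x/1.4,y/1.4) for x,y in L]
k=lambda L:[(x/2.8+180,y/2.8+90) for x,y in L]
e=np.array([.4895,.056]);u=np.array([.160,.987]);n=np.array([.987,-.160])
def st(P): return np.c_[(P[:,:2]-e)@n,(P[:,:2]-e)@u]
P=plane(t,c([(182,228),(168,345),(423,262),(408,380)]),.142);print("mid st",st(P),st(P).mean(0))
print("blue wing tops",st(plane(t,c([(187,222),(181,370)]),.137)))
print("scene mid rear bottom",st(plane(s,k([(253,229),(213,229)]),.087)))
P=plane(w,W([(338,49),(440,48),(346,292),(436,291)]),.09);print("bottom",P,P.mean(0))
y=P[:2].mean(0)-P[2:].mean(0);print(np.degrees(np.arctan2(-y[0],y[1])))
print("bottom via top",plane(t,c([(577,302),(562,427)]),.09), two(w,W([(440,48),(338,49)]),t,c([(577,302),(562,427)])))
```

```text
mid st [[ 0.0286  0.1838]
 [-0.0312  0.1815]
 [ 0.0281  0.0601]
 [-0.0321  0.0588]] [-0.0017  0.1211]
blue wing tops [[ 0.0326  0.1827]
 [-0.0425  0.1739]]
scene mid rear bottom [[ 0.0293  0.0656]
 [-0.0021  0.0637]]
bottom [[ 0.4521  0.0451  0.09  ]
 [ 0.5155  0.0352  0.09  ]
 [ 0.4261 -0.1119  0.09  ]
 [ 0.4909 -0.1218  0.09  ]] [ 0.4712 -0.0383  0.09  ]
-9.147474590887121
bottom via top [[0.5107 0.0345 0.09  ]
 [0.4454 0.0437 0.09  ]] [[0.5127 0.0345 0.0934 0.0048]
 [0.4487 0.0459 0.0779 0.0061]]
```

Request:
{"fn": "move_arm", "kwargs": {"increments": [0.5,-0.025,0.003,0,0,0,-3,1,-0.06,0.007,0,0,0,-6.4,1,-0.1,0.012,0,0,0,-6.4,1,-0.135,0.016,0,0,0,-6.4,1,-0.165,0.02,0.01,0,0,-6.4,1,-0.18,0.022,0.03,0,0,-6.4,1,-0.185,0.022,0.06,0,0,-6.4,1,-0.185,0.022,0.09,0,0,-6.4,1,-0.185,0.022,0.11,0,0,-6.4,1,-0.185,0.022,0.12,0,0,-6.4,1,-0.185,0.022,0.12,0,0,-6.4]}}

```text
clock: 19.95
tool_pos: [0.4582, -0.2798, 0.1448]
ee_rot: [-0.004, 0.724, 0.69, -0.0]
wrist_force: [-0.2, -0.0, -0.0]
opening: 0.0857
```

Run:
```python
from h import *
shot("wrist","w15",None,1.4);shot("scene","s15",(180,90,340,300),2.8)
r.get_image("scene")
s=r.state();print(s["tool_pos"],R.from_quat(s["ee_rot"],scalar_first=True).as_matrix().round(4))
```

```text
[ 0.46072702 -0.28222192  0.14918796] [[ 4.850e-02  9.988e-01  1.400e-03]
 [ 9.988e-01 -4.850e-02 -1.000e-03]
 [-9.000e-04  1.500e-03 -1.000e+00]]
```

View pics/w15.png

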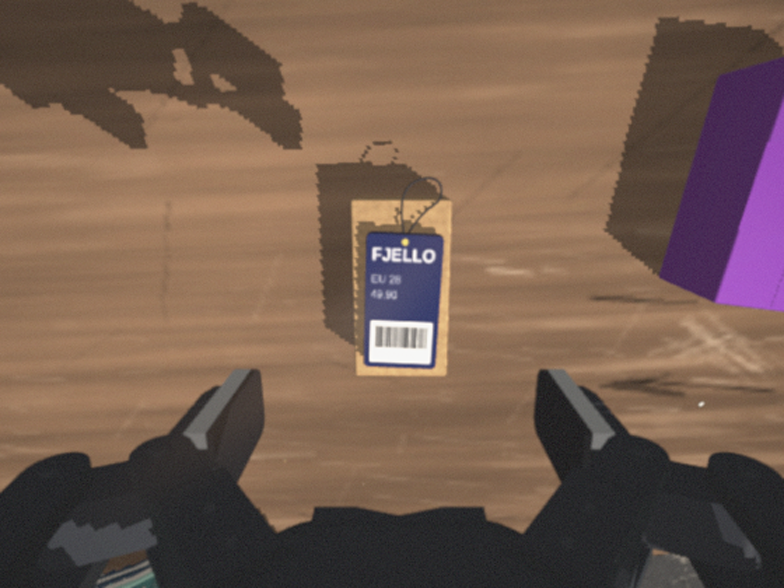

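View pics/s15.png

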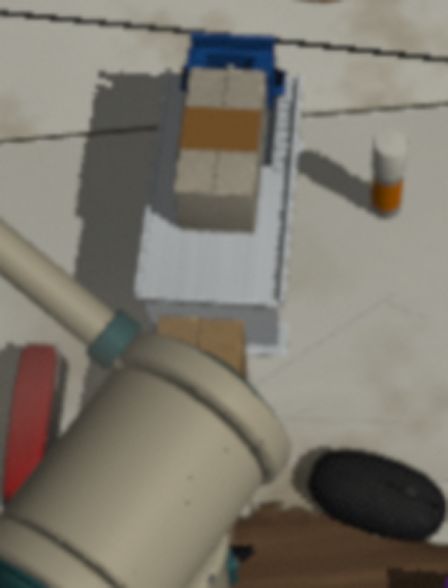

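Request:
{"fn": "move_arm", "kwargs": {"increments": [1,0.001,0,0.015,0,0,0,1,0.002,0,0.045,0,0,0,1,0.002,0,0.075,0,0,0,1,0.002,0,0.1,0,0,0,1,0.002,0,0.12,0,0,0,1,0.002,0,0.132,0,0,0,1,0.002,0,0.138,0,0,0,1,0.002,0,0.139,0,0,0,1,0.002,0,0.139,0,0,0]}}

```text
clock: 20.85
tool_pos: [0.4609, -0.2809, 0.0103]
ee_rot: [0.001, 0.724, 0.689, 0.0]
wrist_force: [0.6, -0.3, -0.3]
opening: 0.0852
```

Request:
{"fn": "move_arm", "kwargs": {"increments": [0.7,0,0,0,0,0,0,0.55,0,0,0,0,0,0,0.5,0,0,0,0,0,0,0.4,0,0,0,0,0,0,0.4,0,0,0,0,0,0,0.4,0,0,0,0,0,0], "grip_force": 25}}

```text
clock: 21.35
tool_pos: [0.4604, -0.2808, 0.0105]
ee_rot: [0.001, 0.724, 0.689, 0.0]
wrist_force: [-1.2, 0.9, 6.2]
opening: 0.0546
```

Request:
{"fn": "move_arm", "kwargs": {"increments": [0.4,0,0,-0.002,0,0,0,0.4,0,0,-0.006,0,0,0,0.4,0,0,-0.012,0,0,0,0.4,0,0,-0.02,0,0,0,0.4,0,0,-0.03,0,0,0,0.4,0,0,-0.042,0,0,0,0.4,0,0,-0.056,0,0,0,0.4,0,0,-0.071,0,0,0,0.4,0,0,-0.086,0,0,0,0.4,0,0,-0.1,0,0,0,0.4,0,0,-0.112,0,0,0,0.4,0,0,-0.122,0,0,0,0.4,0,0,-0.129,0,0,0,0.4,0,0,-0.134,0,0,0,0.4,0,0,-0.137,0,0,0,0.4,0,0,-0.138,0,0,0,0.4,0,0,-0.138,0,0,0]}}

```text
clock: 22.77
tool_pos: [0.4597, -0.2802, 0.1471]
ee_rot: [-0.0, 0.724, 0.689, -0.0]
wrist_force: [-0.6, -0.5, -2.2]
opening: 0.0546
```

Run:
```python
from h import *
shot("wrist","w16",None,1.4);shot("top","t16",(150,150,420,350),2.9)
s=r.state();print(s["tool_pos"],R.from_quat(s["ee_rot"],scalar_first=True).as_matrix().round(4),s["wrist_force"])
```

```text
[ 0.4595413  -0.28003168  0.14668619] [[ 4.960e-02  9.988e-01 -1.000e-03]
 [ 9.988e-01 -4.960e-02  7.000e-04]
 [ 7.000e-04 -1.100e-03 -1.000e+00]] [-0.07624946 -0.56517321 -1.84437224]
```

View pics/w16.png

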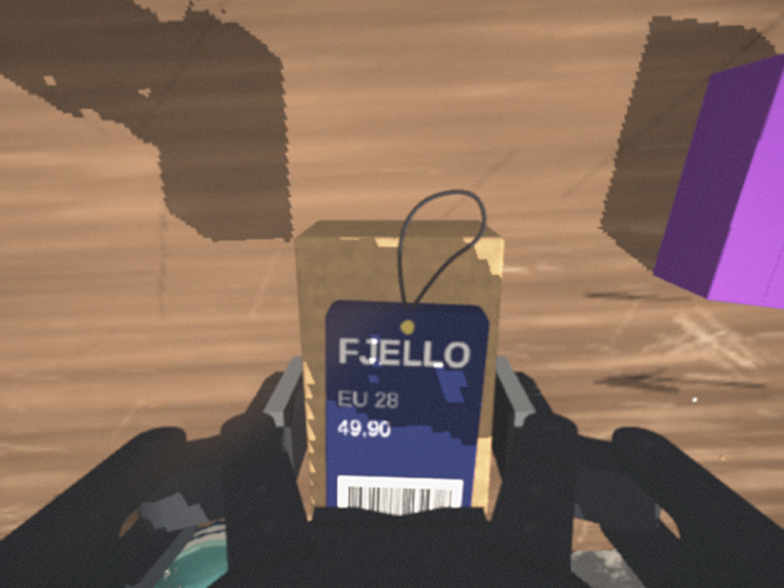

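View pics/t16.png

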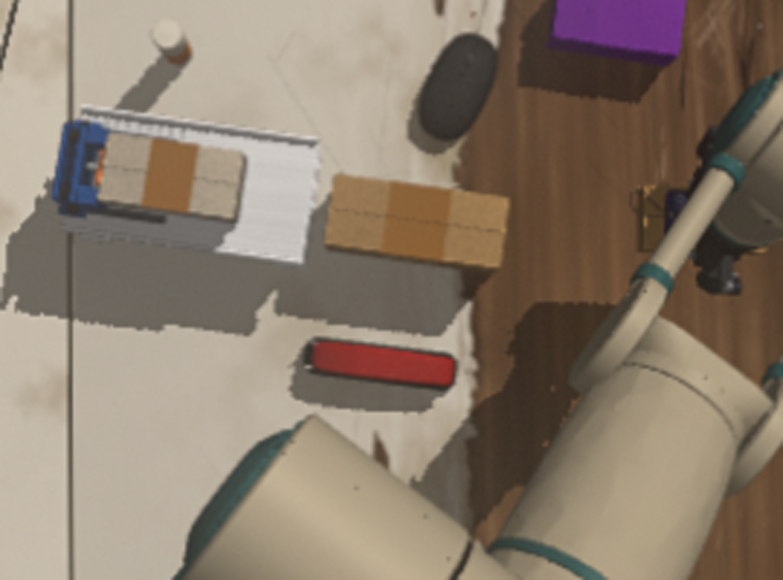

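Request:
{"fn": "move_arm", "kwargs": {"increments": [0.4,0.003,0,0,0,0,0.1,0.4,0.01,0,0,0,0,0.3,0.4,0.02,0,0,0,0,0.6,0.4,0.034,0,0,0,0,1,0.4,0.051,0,0,0,0,1.5,0.4,0.069,0,0,0,0,2,0.4,0.087,0,0,0,0,2.5,0.4,0.105,0,0,0,0,3,0.4,0.123,0,0,0,0,3.5,0.4,0.141,-0.001,0,0,0,4,0.4,0.159,-0.001,0,0,0,4.5,0.4,0.177,-0.001,0,0,0,5,0.4,0.194,-0.001,0,0,0,5.5,0.4,0.21,-0.001,0,0,0,5.9,0.4,0.223,-0.001,0,0,0,6.1,0.4,0.233,-0.001,0,0,0,6.25,0.4,0.24,-0.001,0,0,0,6.25,0.4,0.244,-0.001,0,0,0,6.25,0.4,0.245,-0.001,0,0,0,6.25,0.4,0.245,-0.001,0,0,0,6.25]}}

```text
clock: 24.53
tool_pos: [0.471, -0.0355, 0.1473]
ee_rot: [0.0, 0.761, 0.649, -0.0]
wrist_force: [-0.1, -0.4, -2.0]
opening: 0.0543
```

Run:
```python
from h import *
np.set_printoptions(precision=4,suppress=True)
shot("wrist","w17",None,1.4);shot("scene","s17",(180,90,340,300),2.8)
r.get_image("scene")
s=r.state();print(s["tool_pos"],R.from_quat(s["ee_rot"],scalar_first=True).as_matrix().round(4))
t=load("t16");c=lambda L:[(x/2.9+150,y/2.9+150) for x,y in L]
P=plane(t,c([(335,174),(327,243),(509,196),(505,268)]),.09);print(P,P.mean(0))
```

```text
[ 0.471  -0.0361  0.1472] [[ 0.1587  0.9873 -0.0001]
 [ 0.9873 -0.1587 -0.0004]
 [-0.0004 -0.     -1.    ]]
[[ 0.5117  0.0342  0.09  ]
 [ 0.4496  0.0427  0.09  ]
 [ 0.488  -0.1222  0.09  ]
 [ 0.4232 -0.1163  0.09  ]] [ 0.4681 -0.0404  0.09  ]
```

View pics/w17.png

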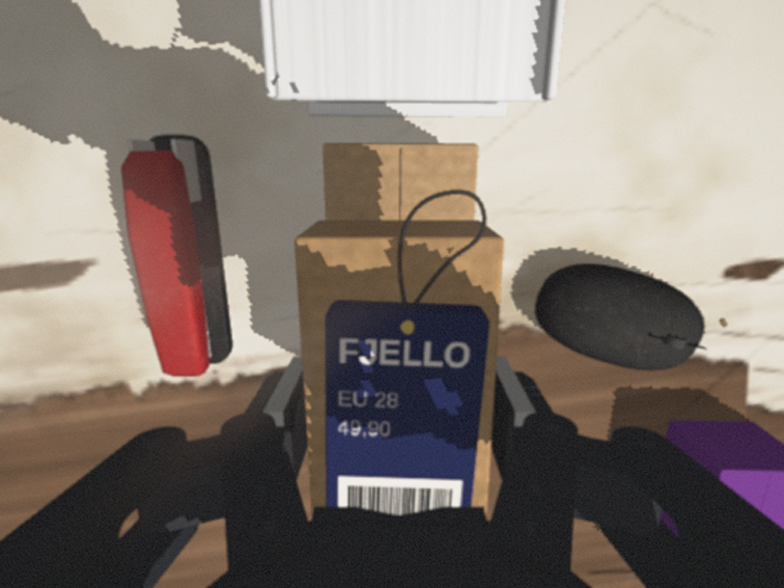

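View pics/s17.png

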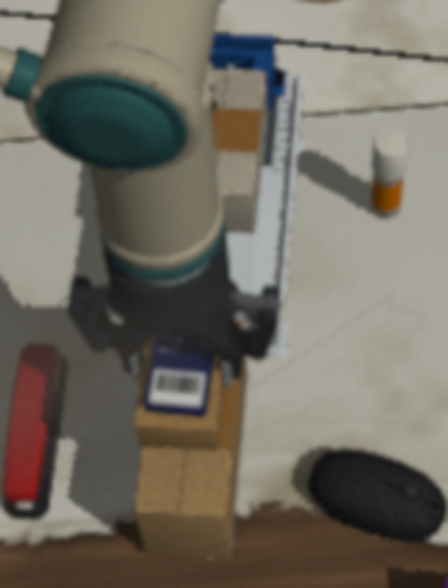

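Request:
{"fn": "move_arm", "kwargs": {"increments": [0.4,0,0,0.003,0,0,0,0.4,0,0,0.009,0,0,0,0.4,0,0,0.017,0,0,0,0.4,0,0,0.026,0,0,0,0.4,0,0,0.034,0,0,0,0.4,0,0,0.04,0,0,0,0.4,0,0,0.043,0,0,0,0.4,0,0,0.044,0,0,0,0.4,0,0,0.044,0,0,0]}}

```text
clock: 25.43
tool_pos: [0.4709, -0.0355, 0.1029]
ee_rot: [-0.0, 0.761, 0.649, -0.0]
wrist_force: [0.7, -0.0, -1.6]
opening: 0.0542
```

Request:
{"fn": "move_arm", "kwargs": {"increments": [0.4,0,0,0.001,0,0,0,0.4,0,0,0.002,0,0,0,0.4,0,0,0.002,0,0,0]}}

```text
clock: 25.68
tool_pos: [0.4712, -0.0355, 0.1014]
ee_rot: [0.0, 0.761, 0.649, 0.0]
wrist_force: [-0.6, -1.1, -1.1]
opening: 0.0544
```

Request:
{"fn": "move_arm", "kwargs": {"increments": [0.4,0,0,0.001,0,0,0,0.4,0,0,0.001,0,0,0,0.4,0,0,0.0015,0,0,0,0.4,0,0,0.0015,0,0,0]}}

```text
clock: 26.02
tool_pos: [0.4713, -0.0356, 0.1005]
ee_rot: [0.0, 0.761, 0.649, 0.0]
wrist_force: [-1.9, 1.0, 4.0]
opening: 0.0549
```

Request:
{"fn": "move_arm", "kwargs": {"increments": [0.4,0,0,0,0,0,0,0.66,0,0,0,0,0,0,0.7,0,0,0,0,0,0,0.8,0,0,0,0,0,0,1,0,0,0,0,0,0,1,0,0,0,0,0,0,1,0,0,0,0,0,0,1,0,0,-0.008,0,0,0,1,0,0,-0.025,0,0,0,1,0,0,-0.05,0,0,0,1,0,0,-0.085,0,0,0,1,-0.02,0,-0.12,0,0,0,1,-0.05,0,-0.155,0,0,0,1,-0.09,0,-0.18,0,0,0,1,-0.13,0,-0.19,0,0,0,1,-0.17,0,-0.19,0,0,0,1,-0.2,0,-0.19,0,0,0,1,-0.2,0,-0.19,0,0,0,1,-0.2,0,-0.19,0,0,0]}}

```text
clock: 27.6
tool_pos: [0.4389, -0.2346, 0.2901]
ee_rot: [0.0, 0.762, 0.647, 0.0]
wrist_force: [0.2, 0.2, -0.7]
opening: 0.0855
```

Run:
```python
from h import *
shot("top","t18",(150,150,420,350),2.9);shot("scene","s18",(180,90,340,300),2.8);shot("wrist","w18",None,1.4);
```

```text
(no output)
```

View pics/t18.png

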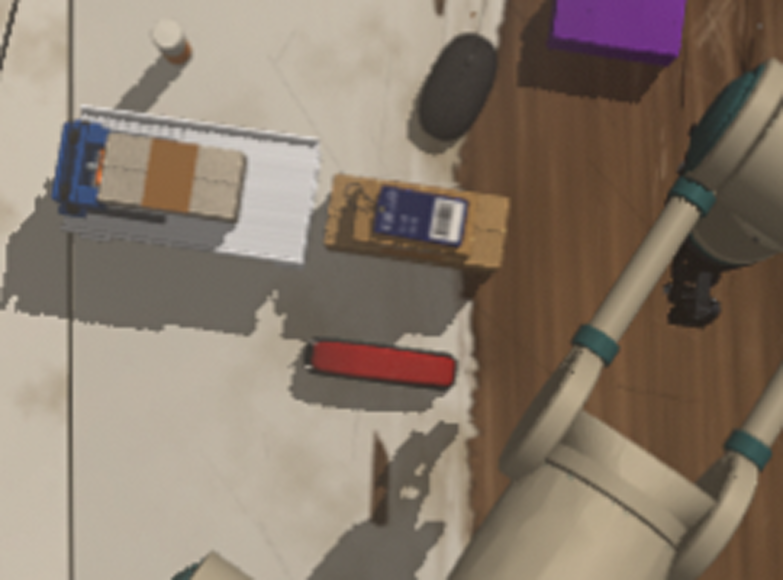

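View pics/s18.png

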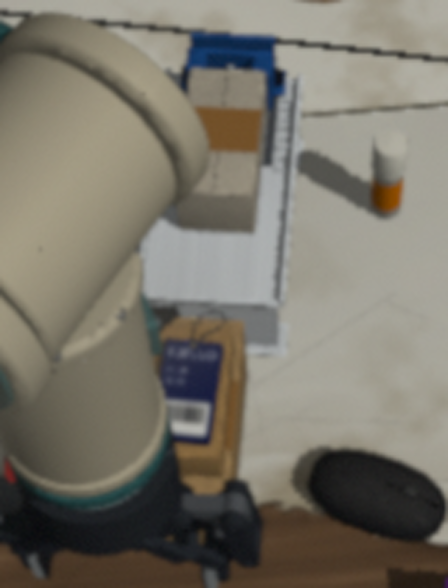

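View pics/w18.png

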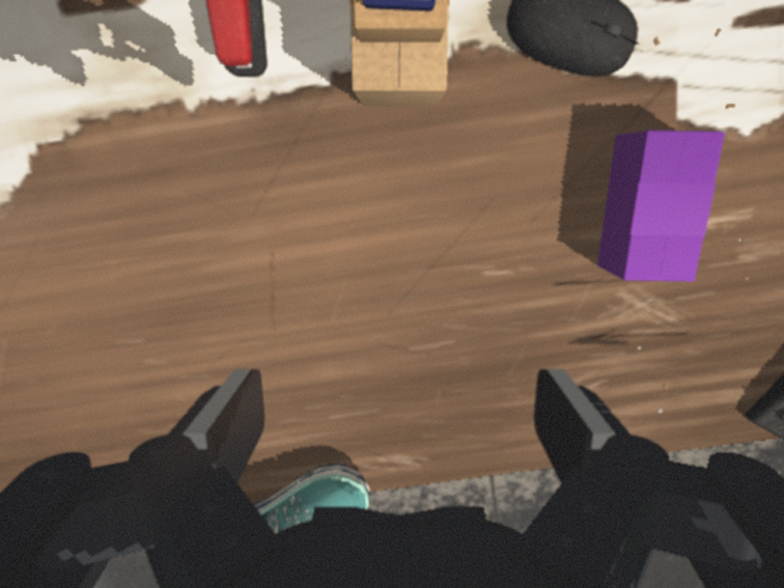

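Run:
```python
from h import *
np.set_printoptions(precision=4,suppress=True)
w=load("w18");W=lambda L:[(x/1.4,y/1.4) for x,y in L]
b=plane(w,W([(351,91),(447,91)]),.09);p=plane(w,W([(358,38),(447,40)]),.125)
print(b,p); y=np.array([.157,.988]);x=np.array([.988,-.157]);m=(p.mean(0)-b.mean(0))[:2];print("lat",m@x,"rear gap",m@y)
t=load("t18");a=t["color"][150:260,165:330,::-1];cv2.imwrite("pics/t18c.png",cv2.resize(a,None,fx=4.8,fy=4.8,interpolation=cv2.INTER_CUBIC))
```

```text
[[ 0.4251 -0.1122  0.09  ]
 [ 0.4904 -0.1227  0.09  ]] [[ 0.4374 -0.0894  0.125 ]
 [ 0.4899 -0.0989  0.125 ]]
lat 0.0021393004250392002 rear gap 0.023965499995604756
```

View pics/t18c.png

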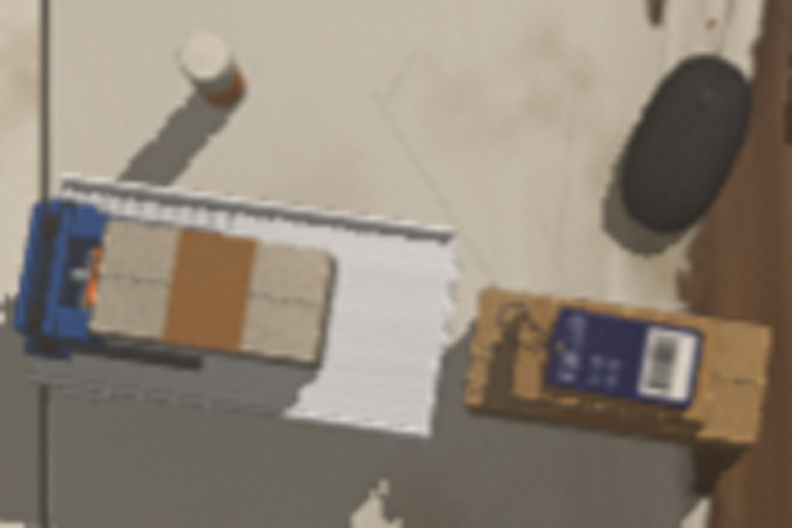

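Run:
```python
from rig import r
print(r.finish_job())
```

```text
the job is handed in; nothing more can be done
None
```

The job is handed in, at about 28 s on the clock; no verdict is reported, so what follows is from my own checks.

**What I did:** I set the top carton on the bench with its tag on it. I slid the middle carton straight along the stand until the push force rose from about 6 N to about 13 N, the sign that the orange plate was home. I backed off and put the top carton, tag and all, back on the bottom one.

**Last checks:**
- **Middle carton:** the last measurement, just after backing off, put it within about 2 mm of the stand's centre line and square. It lies against the stop in the last picture too. The plate's travel was not read directly. It rests on the force rise and on the carton's front edge standing about 13 mm past where the plate's face began.
- **Top carton:** about 2 mm across and 3.5 mm along from the middle of the bottom carton, looking square, with the tag lying on it.
- **Bottom carton:** within about 2 mm of its starting place in the wrist views.
- **Bystanders:** the glue stick, mouse, stapler and purple box show no movement in the pictures.

**Disagreements:** the views differed by 2–3 mm in places, such as the bottom carton's centre. Matching blurred corners between the top view and another view gave heights 10–25 mm off for a few corners. I relied on the wrist and scene views and on touch there.

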